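# Shake the brass spacers out of the heat-sink sieve

## Task

Grip the sieve by its orange handle and, keeping it down on the bin's rails, shake it briskly side to side - into the red spring buffer, then into the blue one, at least twice over - until all five brass spacers have dropped into the bin; feel for the buffers, whose settings vary: press each pad lightly (2 N or more) but never ram it (12 N). Then lift the sieve off with the three heat sinks still in it, set it flat inside the guides of the grey nest plate, and let go. Leave the cup, screwdriver, tape and jar alone.

Things in the scene. Friction and masses are not known exactly. Their poses are not given: they have to be found in the camera images.
- sieve_grip (a point): Centre of the sieve's fixed orange handle bar, the place to grip: 14 mm wide (y), 20 mm high, 128 mm long (x), bridging the sieve's middle on a flat post at each end; its centre is 88 mm above the sieve's underside, with clear space below it down to the tray walls. Axes: x along the bar, z up.
- sieve: Steel tray sieve, origin at the centre of its underside: 128 (x, along the bar) x 97 (y) mm, walls 32 mm high, 0.28 to 0.44 kg plus a load of 0.14 kg. Starts on the bin's rails near their middle, underside 60 mm above the bench. Half a width (48.5 mm) lies between its centre and a side wall's outer face.
- sieve_floor (a point): Centre of the sieve floor's top, 4 mm above the underside. The floor is two strips along x, 19 mm wide (centres 18 mm either side) and three open 17 mm slots: one between, one beside each side wall. Friction about 0.15: parts lie still while the sieve moves gently (under 1 m/s2) and slide into the slots when it is shaken along y at 3 m/s2 or more, e.g. 70 mm strokes in 0.35 s.
- bin: White catch bin fixed to the bench, 142 (x) x 272 (y) mm, origin at the centre of its underside, y along the rails. The tops of its long walls are the rails, 60 mm high: they carry the sieve's two ends, which slide along the bin's y (friction about 0.22); a lip 8 mm higher outside each rail guides it (3 mm play each side). Opening 114 x 260 mm, inner floor 6 mm high.
- buffer_red: Red spring buffer at the bin's +y end, bracket top 94 mm high. Its origin and axes are the BIN's, not the pad's. The pad (50 mm wide, 67 to 89 mm high) meets the sieve's side wall; its screw is set anew each time and not measured: the relaxed pad face lies 70 to 100 mm from the bin's centre along +y. Spring about 0.9 N per mm, bottoms after 18 mm.
- buffer_blue: Blue spring buffer, the same, at the bin's -y end, set independently: its relaxed pad face lies 70 to 100 mm from the bin's centre along -y (not measured). Origin and axes are the bin's.
- nest: Light grey metal nest plate fixed to the bench, 170 (x) x 140 (y) mm, top 10 mm above the bench; origin at the centre of its underside. Black upright guides, tops 32 mm above the bench, bound a place of 135 x 104 mm for the sieve, its x along the nest's x, either way round (3.5 mm play each side). Bin and nest may be on either side of the robot.
- spacer0_center (a point): Brass spacer, a small part: upright cylinder 11 mm across, 8 mm high, 10 g; this is its centre. Starts standing on a strip of the sieve's floor.
- spacer1_center (a point): Brass spacer, a small part: upright cylinder 11 mm across, 8 mm high, 10 g; this is its centre. Starts standing on a strip of the sieve's floor.
- spacer2_center (a point): Brass spacer, a small part: upright cylinder 11 mm across, 8 mm high, 10 g; this is its centre. Starts standing on a strip of the sieve's floor.
- spacer3_center (a point): Brass spacer, a small part: upright cylinder 11 mm across, 8 mm high, 10 g; this is its centre. Starts standing on a strip of the sieve's floor.
- spacer4_center (a point): Brass spacer, a small part: upright cylinder 11 mm across, 8 mm high, 10 g; this is its centre. Starts standing on a strip of the sieve's floor.
- sink0_center (a point): Finned aluminium heat sink, a large part: 28 x 36 mm, 20 mm high, 30 g, too big for the slots; this is its centre. Starts in the sieve.
- sink1_center (a point): Finned aluminium heat sink, a large part: 28 x 36 mm, 20 mm high, 30 g, too big for the slots; this is its centre. Starts in the sieve.
- sink2_center (a point): Finned aluminium heat sink, a large part: 28 x 36 mm, 20 mm high, 30 g, too big for the slots; this is its centre. Starts in the sieve.
- cup: Blue plastic cup, 70 mm wide, 55 mm high, beyond the working area; bystander, leave it alone. Origin at its underside (screwdriver: on its axis line).
- driver: Black-handled screwdriver lying at the left; bystander, leave it alone. Origin at its underside (screwdriver: on its axis line).
- tape: Yellow ring (60 mm wide, 20 mm high) of tape, between the bin and the nest; bystander, leave it alone. Origin at its underside (screwdriver: on its axis line).
- jar: Amber jar, 56 mm wide and 70 mm high, at the right; bystander, leave it alone. Origin at its underside (screwdriver: on its axis line).
Things that resemble listed ones, but are neither listed nor needed, are in the scene too. What is shaped like the sieve but green is not meant.

How it is judged:
On the way, in this order (a step that is already met when the one before it is completed fails the run):
1. sieve on the rails, touches the red buffer (contact force between sieve and buffer_red above 1.5 N and z of sieve_grip in the frame of bin below 0.154 m).
2. then the blue buffer (contact force between sieve and buffer_blue above 1.5 N and z of sieve_grip in the frame of bin below 0.154 m).
3. the red buffer again (all of step 1).
4. the blue buffer again (all of step 2).
5. the sieve is lifted clear of the rails with all spacers in the bin and all heat sinks in the sieve (x of spacer0_center in the frame of bin between -0.06 and 0.06 m and y of spacer0_center in the frame of bin between -0.131 and 0.131 m and z of each of spacer0_center, spacer1_center, spacer2_center, spacer3_center, spacer4_center in the frame of bin below 0.05 m and x of spacer1_center in the frame of bin between -0.06 and 0.06 m and y of spacer1_center in the frame of bin between -0.131 and 0.131 m and x of spacer2_center in the frame of bin between -0.06 and 0.06 m and y of spacer2_center in the frame of bin between -0.131 and 0.131 m and x of spacer3_center in the frame of bin between -0.06 and 0.06 m and y of spacer3_center in the frame of bin between -0.131 and 0.131 m and x of spacer4_center in the frame of bin between -0.06 and 0.06 m and y of spacer4_center in the frame of bin between -0.131 and 0.131 m and x of sink0_center in the frame of sieve_grip between -0.06 and 0.06 m and y of sink0_center in the frame of sieve_grip between -0.045 and 0.045 m and z of sink0_center in the frame of sieve_grip between -0.088 and -0.04 m and x of sink1_center in the frame of sieve_grip between -0.06 and 0.06 m and y of sink1_center in the frame of sieve_grip between -0.045 and 0.045 m and z of sink1_center in the frame of sieve_grip between -0.088 and -0.04 m and x of sink2_center in the frame of sieve_grip between -0.06 and 0.06 m and y of sink2_center in the frame of sieve_grip between -0.045 and 0.045 m and z of sink2_center in the frame of sieve_grip between -0.088 and -0.04 m and z of sieve_grip in the frame of bin above 0.165 m), for 0.1 s.
At the end, for the whole second after the job is handed in: All five spacers lie inside the bin; all three heat sinks are in the sieve; the sieve stands level in the nest, centre within 7 mm, turned within 0.09 rad (either way round), underside within 4 mm of the plate, at rest and released (x of spacer0_center in the frame of bin between -0.06 and 0.06 m and y of spacer0_center in the frame of bin between -0.131 and 0.131 m and z of each of spacer0_center, spacer1_center, spacer2_center, spacer3_center, spacer4_center in the frame of bin below 0.05 m and x of spacer1_center in the frame of bin between -0.06 and 0.06 m and y of spacer1_center in the frame of bin between -0.131 and 0.131 m and x of spacer2_center in the frame of bin between -0.06 and 0.06 m and y of spacer2_center in the frame of bin between -0.131 and 0.131 m and x of spacer3_center in the frame of bin between -0.06 and 0.06 m and y of spacer3_center in the frame of bin between -0.131 and 0.131 m and x of spacer4_center in the frame of bin between -0.06 and 0.06 m and y of spacer4_center in the frame of bin between -0.131 and 0.131 m and x of sink0_center in the frame of sieve_grip between -0.06 and 0.06 m and y of sink0_center in the frame of sieve_grip between -0.045 and 0.045 m and z of sink0_center in the frame of sieve_grip between -0.088 and -0.04 m and x of sink1_center in the frame of sieve_grip between -0.06 and 0.06 m and y of sink1_center in the frame of sieve_grip between -0.045 and 0.045 m and z of sink1_center in the frame of sieve_grip between -0.088 and -0.04 m and x of sink2_center in the frame of sieve_grip between -0.06 and 0.06 m and y of sink2_center in the frame of sieve_grip between -0.045 and 0.045 m and z of sink2_center in the frame of sieve_grip between -0.088 and -0.04 m and horizontal distance between sieve and nest below 0.007 m and angle between the x axis of sieve and the x axis of nest, either way round below 0.09 rad and z of sieve in the frame of nest below 0.014 m and angle between sieve's own z axis and vertical below 0.05 rad and linear speed of sieve below 0.02 m/s and contact force between sieve and the fingers below 0.1 N); the robot touches nothing.
It fails at once if a buffer is rammed (12 N or more) (contact force between sieve and buffer_red above 12 N or contact force between sieve and buffer_blue above 12 N).
It fails at once if a bystander is moved by more than 30 mm (distance of any of cup, driver, tape, jar from where it was at the start of the episode above 0.03 m).
It also fails if it takes over 70 s, if anything falls off the work surface, if the arm or the gripper's body presses on something with over 40 N, if the wrist force passes 120 N, or if a joint passes its speed limit or range.

## Robot

A 6-joint arm with a two-finger parallel gripper is mounted at the origin on the work surface. World frame = base frame: x ahead of the robot, y to its left, z up, the work surface at z = 0. Lengths are in m, angles in rad, forces in N, time in s.
With the tool pointing down it reaches from about 0.275 to 0.75 m from the base axis. Payload 10.2 kg.
Tool frame: the origin (TCP) lies midway between the tips of the shut fingers; the grasp point (between the pads) lies 19 mm behind it; z points along the fingers, x is the direction in which the jaws open and shut, and the axes are right-handed (so a half turn about z gives the same grasp; the last joint's range is limited). The gripper opens to 88 mm and grips with 3 to 60 N. Pads are 18 mm wide; open, the fingers measure 123 mm over their backs; the gripper's body (75 mm by 187 mm) begins 45 mm behind the grasp point.
Start: joints at [1.122, 0.313, 1.498, -0, 1.331, -0.223], TCP at [0.118, 0.512, 0.239] pointing down, gripper open.
Joint ranges: [-2.94, 2.94], [-0.97, 2.17], [0.19, 2.56], [-1.23, 4.37], [0.02, 3.11], [-2.88, 2.88]. Speed limits (rad/s): [2.39, 2.39, 3.01, 3.14, 3.14, 3.14].

## Interface

Orientations are given as a unit quaternion [w, x, y, z].
In Python, from cell import ctrl gives the robot as it stands.
- The arm moves only by the shell command python3 -m inch 'ROWS' [FORCE]. ROWS is JSON, a list of rows, each an object of numbers: "gripper": the closure, from 0 (fully open) to 1 (shut); "dx", "dy", "dz": the shift along the tool's x, y, z in mm; "ax", "ay", "az": the turn, a rotation vector about the tool's x, y, z in degrees. In form: [{"gripper": .., "dx": .., "dy": .., "dz": .., "ax": .., "ay": .., "az": ..}, ...]. A call has 1 to 20 rows; each row is the pose to reach, as a shift and turn from the pose commanded when the call began, along the tool's axes at that moment; what a row does not reach only later rows make up. A row lasts 1/10 s, in which the tool goes at most 50 mm and 8.59 degrees, less where a joint would pass 70% of its speed; a pose out of reach is approached as far as the arm can. A call with a gripper value outside its range is refused whole. The fingers move at their own pace and stop on an object; FORCE is the grip in N (left out, the last holds). Time passes only in rows, so rows that repeat a pose let the fingers close. It gives the time, the measured TCP pose, the force and the opening at its end, in the units of the state.
- ctrl.state(): the state, without advancing time (a new reading comes with each control period).
- ctrl.get_image(name): name is "scene" or "side" or "wrist"; returns a dict with "image" (420x560x3 uint8, red, green, blue), "camera_matrix" (3x3 intrinsics, pixels), "dist" ([k1, k2, p1, p2, k3] as OpenCV has them; the pictures are not rectified), "extrinsics" (4x4, takes a point from world to camera coordinates). Camera axes: x right, y down, z forward; pixel columns grow to the right and rows downward; lengths in m; the calibration is good to about 2 mm. A picture is of the moment at which its call begins. There is no depth.
- ctrl.close_job(): hands the job in, once; it reports no verdict.
Trained networks look in a picture, given as the dict that the camera call returned (one of the last four; its "shot" number tells which), for a name from the list of things; names that differ only in an ending like _2 or _b are one class to them, and where a whole thing is asked for, a point or a joint stands for the part that bears it (a point fixed in the world has none). Each returns a list of dicts, best first, with "conf" (0 to 1); they miss things now and then, are a little off and sometimes report something else, mostly with a low value. They report only what shows in the picture. A call takes as long as a camera call. They do not tell look-alikes from the thing itself.
- ctrl.search_frame(picture, query): "at" ([column, row] in pixels, amid what is visible of it).
- ctrl.silhouettes(picture, query): "region" (420x560 bool, what is visible of it) and "at" ([column, row] in pixels, amid what is visible of it).
The state is a dict: "time": time; "joints": joint angles; "dq": joint speeds; "tau": joint torques, N m; "tcp_pos": TCP position; "tool_rot": TCP orientation; "contact_force": force on the tool from outside, world axes, zero at the start; "wrist_torque": the same for the moment, N m; "gripper_width": finger opening in m.
Only numpy, scipy, OpenCV 4.12 (cv2) and the standard library are available. Lean on these libraries where they do the work, as an engineer would, in place of code of your own. Each camera call takes 0.05 s, during which the arm holds its last target.

## Working session

There is one attempt and no reset: what is moved stays moved. The work goes in short steps, Python scripts to look and compute and a shell command to move; the robot and the scene stay as the last step left them, time stands still between calls to the robot, and variables do not carry over. Pictures are saved under pics/ and viewed, and the job is handed in when it is done.

```bash
ls; mkdir -p pics; python3 - <<'E'
from cell import ctrl
import cv2,json
s=ctrl.state(); print(s)
for n in ["scene","side","wrist"]:
    p=ctrl.get_image(n); cv2.imwrite(f"pics/{n}0.png",p["image"][:,:,::-1])
    print(n,p["camera_matrix"].tolist(),p["dist"],p["extrinsics"].tolist())
    for q in ["sieve","sieve_grip","bin","nest","buffer_red","buffer_blue","tape"]:
        print(q,[(round(d["conf"],2),[round(float(v)) for v in d["at"]]) for d in ctrl.search_frame(p,q)])
E
```

```text
pics
{'time': 0.0, 'joints': array([ 1.12156526e+00,  3.13407465e-01,  1.49841775e+00, -7.68112426e-06,
        1.33100032e+00, -2.23390312e-01]), 'dq': array([ 0.00055659, -0.00141204,  0.00099755,  0.00107949,  0.00015682,
        0.00053998]), 'tau': array([ 4.32228690e-04, -4.02208757e+01, -2.52281731e+01,  6.94566476e-02,
        3.52133880e-02, -9.02171428e-05]), 'tcp_pos': array([0.11746185, 0.51144228, 0.23819011]), 'tool_rot': array([ 2.70983592e-04,  7.82279874e-01,  6.22926817e-01, -5.53696290e-04]), 'contact_force': array([ 0.33782209, -0.13022271,  0.82019851]), 'wrist_torque': array([ 0.02897032, -0.06245147, -0.05377016]), 'gripper_width': 0.08784808958472737}
scene [[545.5922452866149, 0.0, 283.4293024773937], [0.0, 545.5922452866149, 206.14260960304247], [0.0, 0.0, 1.0]] [-0.13338187  0.          0.          0.          0.        ] [[-0.5310729518533615, 0.8472886664341417, -0.007964643244421542, 0.2822847295882453], [0.7411788046371415, 0.4599679259691119, -0.48896164127294445, -0.35060683500315115], [-0.4106281765373819, -0.26557752693314884, -0.8722689251725396, 1
[... 1028 characters left out ...]
284])]
bin [(0.75, [308, 266])]
nest [(0.56, [234, 190])]
buffer_red [(0.54, [274, 229])]
buffer_blue [(0.55, [329, 268]), (0.25, [321, 206])]
tape [(0.44, [261, 223])]
wrist [[300.163163239318, 0.0, 276.6551534805101], [0.0, 300.163163239318, 205.54168944417313], [0.0, 0.0, 1.0]] [-0.04329996  0.          0.          0.          0.        ] [[0.22365131988713094, 0.9746678787997052, -0.001616523686527516, -0.5231351162096981], [0.9424825061188902, -0.21584263452415256, 0.25522281007294634, -0.03525079882705828], [0.2484085601838277, -0.05860446363339594, -0.9668809151439701, 0.3893703786494063], [0.0, 0.0, 0.0, 1.0]]
sieve []
sieve_grip []
bin []
nest []
buffer_red []
buffer_blue []
tape []
```

View pics/scene0.png

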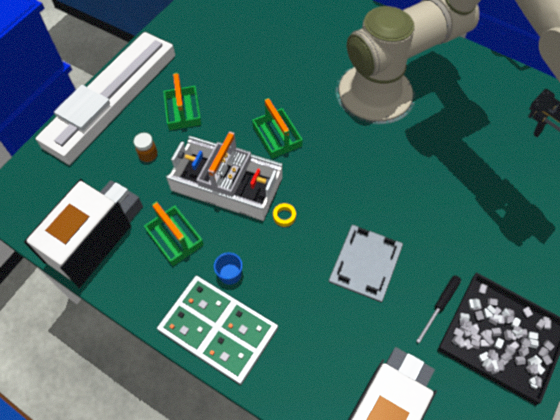

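View pics/side0.png

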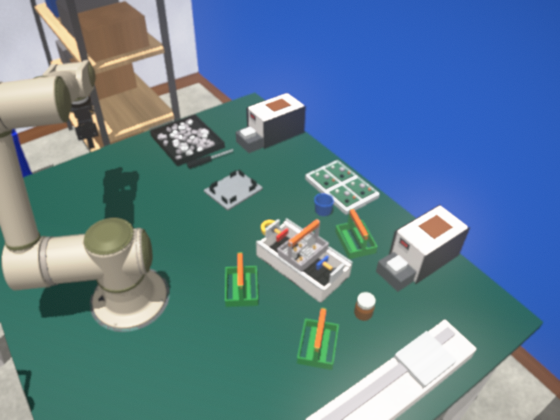

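View pics/wrist0.png

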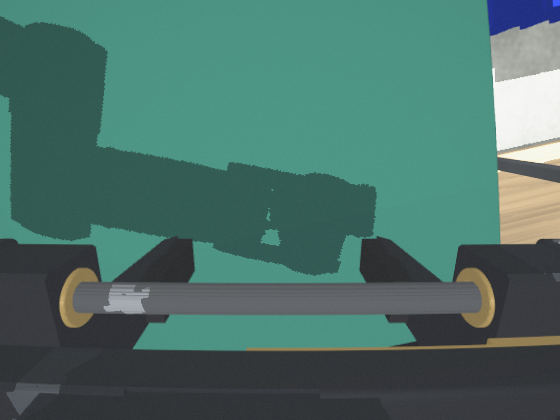

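```bash
cat > h.py <<'E'
import numpy as np, cv2
from cell import ctrl
def ray(p,uv):
    K=p["camera_matrix"];E=p["extrinsics"]
    n=cv2.undistortPoints(np.array([[uv]],float),K,np.array(p["dist"]))[0,0]
    R=E[:3,:3];c=-R.T@E[:3,3]
    return c,R.T@np.array([n[0],n[1],1.])
def onz(p,uv,z):
    c,d=ray(p,uv); return c+d*(z-c[2])/d[2]
def tri(obs):
    A=np.zeros((3,3));b=np.zeros(3)
    for p,uv in obs:
        c,d=ray(p,uv);d=d/np.linalg.norm(d);M=np.eye(3)-np.outer(d,d);A+=M;b+=M@c
    return np.linalg.solve(A,b)
def proj(p,X):
    E=p["extrinsics"];r=cv2.Rodrigues(E[:3,:3])[0]
    return cv2.projectPoints(np.array(X,float).reshape(-1,3),r,E[:3,3],p["camera_matrix"],np.array(p["dist"]))[0][:,0]
def save(name,im,crop=None,k=1):
    if crop: x0,y0,x1,y1=crop; im=im[y0:y1,x0:x1]
    im=cv2.resize(im,None,fx=k,fy=k,interpolation=cv2.INTER_CUBIC)
    cv2.imwrite(f"pics/{name}.png",im[:,:,::-1])
E
python3 - <<'E'
from h import *
a=ctrl.get_image("scene");b=ctrl.get_image("side")
save("scene1",a["image"],(155,110,295,225),5)
save("side1",b["image"],(240,195,370,305),5)
print("grip",tri([(a,(221,152)),(b,(304,234))]))
for n,uv in [("bin",(225,180)),("nest",(367,263)),("tape",(285,214)),("jar",(146,155)),("cup",(229,275)),("g1",(180,125)),("g2",(277,145)),("g3",(175,245)),("driver",(440,305))]:
    print(n,onz(a,uv,0.0).round(3))
E
```

```text
grip [ 0.50878501 -0.19804735  0.14705924]
bin [ 0.504 -0.207  0.   ]
nest [0.518 0.242 0.   ]
tape [ 0.507 -0.01   0.   ]
jar [ 0.555 -0.45   0.   ]
cup [ 0.729 -0.037  0.   ]
g1 [ 0.418 -0.432  0.   ]
g2 [ 0.329 -0.149  0.   ]
g3 [ 0.736 -0.204  0.   ]
driver [0.523 0.449 0.   ]
```

View pics/scene1.png

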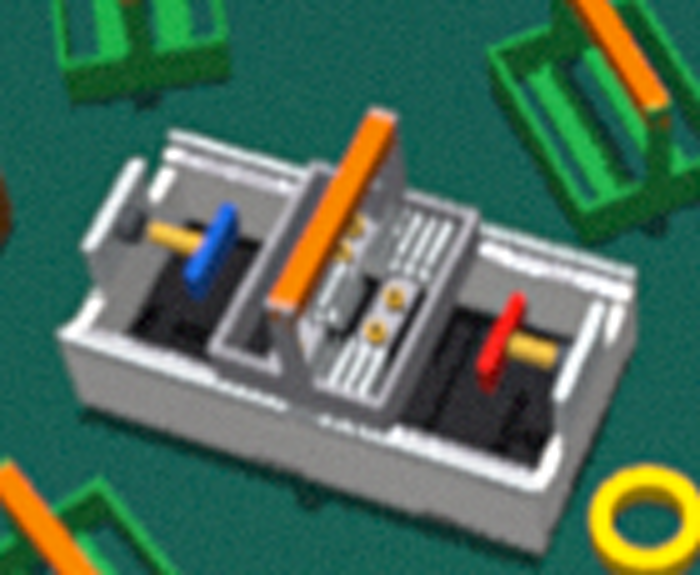

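View pics/side1.png

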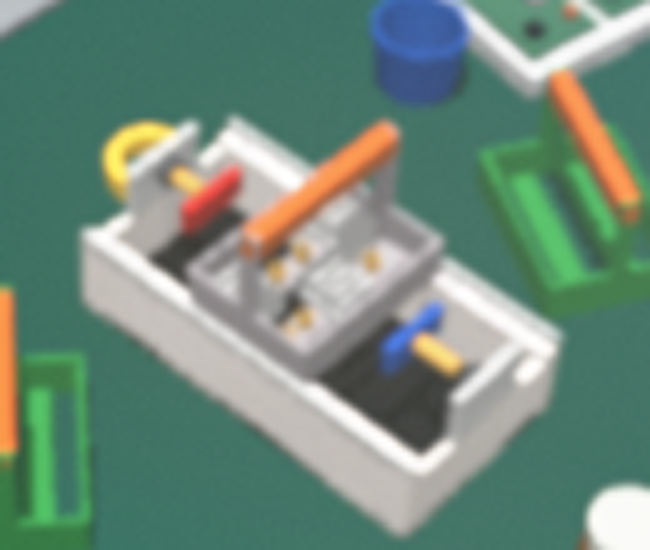

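```bash
python3 - <<'E'
from h import *
a=ctrl.get_image("scene");b=ctrl.get_image("side");w=ctrl.get_image("wrist")
e1=onz(a,(155+380/5,110+115/5),.158);e2=onz(a,(155+285/5,110+300/5),.158);print(e1,e2)
f1=onz(b,(240+250/5,195+235/5),.158);f2=onz(b,(240+390/5,195+130/5),.158);print(f1,f2)
E=w["extrinsics"];c=-E[:3,:3].T@E[:3,3];s=ctrl.state()
from scipy.spatial.transform import Rotation as R
q=s["tool_rot"];T=R.from_quat(np.r_[q[1:],q[0]])
print(T.as_matrix().round(3)); print("cam in tool",T.inv().apply(c-s["tcp_pos"]),(T.as_matrix().T@E[:3,:3].T).round(3))
tgt=np.array([.51-.0,-.2,.33]);print("shift",T.inv().apply(tgt-s["tcp_pos"]))
E
```

```text
[ 0.45317743 -0.20535247  0.158     ] [ 0.57006178 -0.18062739  0.158     ]
[ 0.44889708 -0.20802051  0.158     ] [ 0.56977111 -0.18670307  0.158     ]
[[ 0.224  0.975  0.   ]
 [ 0.975 -0.224  0.   ]
 [ 0.     0.    -1.   ]]
cam in tool [-0.00126144 -0.06544341 -0.14588783] [[ 1.     0.001 -0.002]
 [-0.     0.967  0.255]
 [ 0.002 -0.255  0.967]]
shift [-0.60574775  0.5418056  -0.09127138]
```

```bash
python3 -m inch '[{"gripper":0,"dx":-207,"dy":400,"dz":-92,"az":-14},{"gripper":0,"dx":-207,"dy":400,"dz":-92,"az":-14},{"gripper":0,"dx":-207,"dy":400,"dz":-92,"az":-14},{"gripper":0,"dx":-207,"dy":400,"dz":-92,"az":-14},{"gripper":0,"dx":-207,"dy":400,"dz":-92,"az":-14},{"gripper":0,"dx":-207,"dy":400,"dz":-92,"az":-14},{"gripper":0,"dx":-207,"dy":400,"dz":-92,"az":-14},{"gripper":0,"dx":-207,"dy":400,"dz":-92,"az":-14},{"gripper":0,"dx":-207,"dy":400,"dz":-92,"az":-14},{"gripper":0,"dx":-207,"dy":400,"dz":-92,"az":-14},{"gripper":0,"dx":-207,"dy":400,"dz":-92,"az":-14},{"gripper":0,"dx":-207,"dy":400,"dz":-92,"az":-14}]'
python3 - <<'E'
from h import *
w=ctrl.get_image("wrist");save("nest1",w["image"]);np.save("nestw.npy",w,allow_pickle=True);print(ctrl.search_frame(w,"nest"))
print(ctrl.state()["joints"],ctrl.state()["tcp_pos"])
E
```

```text
[]
[ 1.12161838e+00  3.12915924e-01  1.49769661e+00 -1.40192589e-05
  1.33100045e+00 -2.23376093e-01] [0.11754723 0.51167849 0.2387133 ]validation failed for argument at $[0]...
```

View pics/nest1.png

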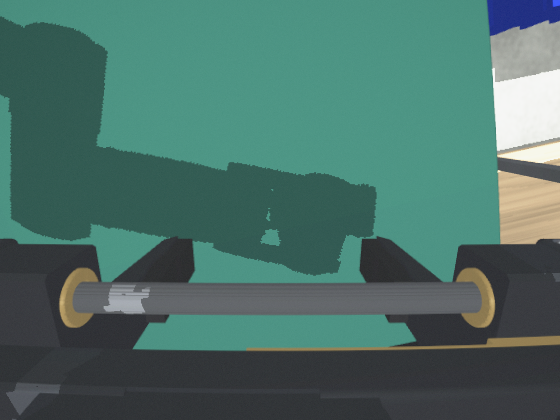

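```bash
python3 -m inch '[{"gripper":0,"dx":-20,"dy":40,"dz":-9,"ax":0,"ay":0,"az":-1.5},{"gripper":0,"dx":-40,"dy":80,"dz":-18,"ax":0,"ay":0,"az":-3},{"gripper":0,"dx":-60,"dy":120,"dz":-27,"ax":0,"ay":0,"az":-5},{"gripper":0,"dx":-80,"dy":160,"dz":-36,"ax":0,"ay":0,"az":-6},{"gripper":0,"dx":-100,"dy":200,"dz":-45,"ax":0,"ay":0,"az":-8},{"gripper":0,"dx":-120,"dy":240,"dz":-54,"ax":0,"ay":0,"az":-9},{"gripper":0,"dx":-140,"dy":280,"dz":-63,"ax":0,"ay":0,"az":-10},{"gripper":0,"dx":-160,"dy":320,"dz":-72,"ax":0,"ay":0,"az":-12},{"gripper":0,"dx":-180,"dy":360,"dz":-81,"ax":0,"ay":0,"az":-13},{"gripper":0,"dx":-207,"dy":400,"dz":-92,"ax":0,"ay":0,"az":-14},{"gripper":0,"dx":-207,"dy":400,"dz":-92,"ax":0,"ay":0,"az":-14},{"gripper":0,"dx":-207,"dy":400,"dz":-92,"ax":0,"ay":0,"az":-14}]'
```

```text
time: 2.75
tcp_pos: [0.4614, 0.2199, 0.3305]
tool_rot: [-0.0, 0.701, 0.713, -0.0]
contact_force: [0.1, 1.4, -0.4]
gripper_width: 0.088
```

```bash
python3 - <<'E'
from h import *
w=ctrl.get_image("wrist");save("nest2",w["image"]);np.save("nestw.npy",w,allow_pickle=True);print(ctrl.search_frame(w,"nest"))
s=ctrl.state();print(s["joints"],s["tcp_pos"])
E
```

```text
[{'at': [287.8, 204.1], 'conf': 0.78}]
[ 2.17753896e-01  2.32477680e-01  1.36599145e+00  2.48864730e-04
  1.54362285e+00 -1.37239104e+00] [0.46038156 0.22104101 0.33053539]
```

View pics/nest2.png

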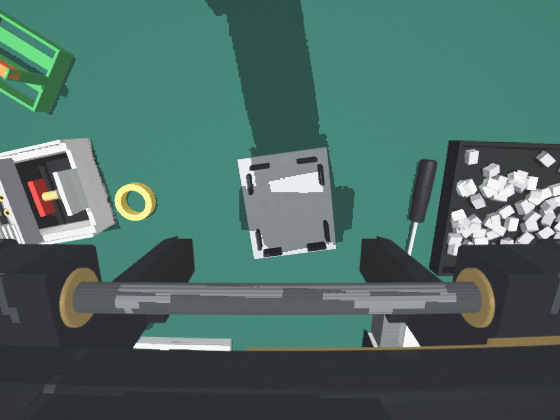

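```bash
python3 - <<'E'
from h import *
w=np.load("nestw.npy",allow_pickle=True).item()
save("nest3",w["image"],(225,135,350,270),4.4)
E
```

```text
(no output)
```

View pics/nest3.png

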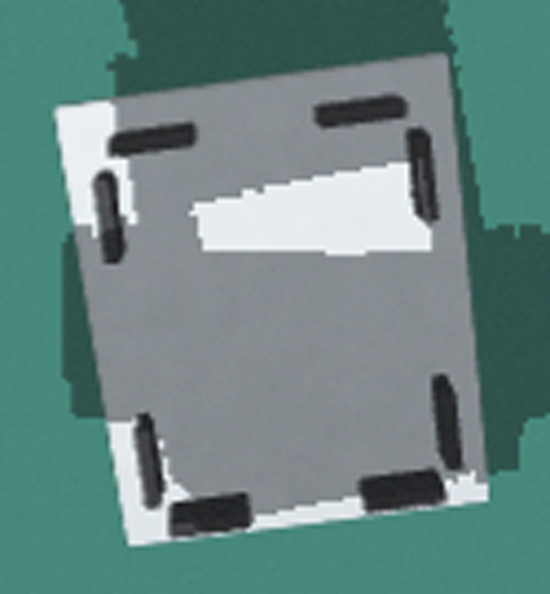

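```bash
cat >> h.py <<'E'
from scipy.optimize import least_squares
def fitrect(p,uv,pts,z,x0):
    pts=np.array(pts,float)
    def X(t):
        c,s=np.cos(t[2]),np.sin(t[2]);return np.c_[t[0]+c*pts[:,0]-s*pts[:,1],t[1]+s*pts[:,0]+c*pts[:,1],np.broadcast_to(z,len(pts))]
    r=least_squares(lambda t:(proj(p,X(t))-uv).ravel(),x0,x_scale=[.1,.1,1])
    return r.x,r.fun.reshape(-1,2)
def uncrop(c,k,o): return (np.array(c,float)+.5)/k-.5+np.array(o)
E
python3 - <<'E'
from h import *
w=np.load("nestw.npy",allow_pickle=True).item()
uv=uncrop([(55,106),(448,54),(488,500),(130,545)],4.4,(225,135))
print([onz(w,u,.01).round(4) for u in uv])
# TL: near robot, -y
print(fitrect(w,uv,[(-.085,-.07),(-.085,.07),(.085,.07),(.085,-.07)],.01,[.52,.24,.1]))
c,d=ray(w,(0,0));print(c)
E
```

```text
[array([0.4446, 0.1566, 0.01  ]), array([0.4242, 0.2937, 0.01  ]), array([0.5906, 0.3187, 0.01  ]), array([0.6115, 0.1826, 0.01  ])]
(array([0.5178863 , 0.23789334, 0.15102821]), array([[-0.44700595, -0.14656875],
       [ 0.44212883, -0.57535544],
       [ 0.65313155,  0.43645586],
       [-0.65482517,  0.5205622 ]]))
[0.39571507 0.2175659  0.47644573]
```

```bash
python3 -m inch '[{"gripper":0,"dx":-45,"dy":-2,"dz":0,"ax":0,"ay":0,"az":-1},{"gripper":0,"dx":-90,"dy":-4,"dz":0,"ax":0,"ay":0,"az":-2},{"gripper":0,"dx":-135,"dy":-6,"dz":0,"ax":0,"ay":0,"az":-3},{"gripper":0,"dx":-180,"dy":-8,"dz":0,"ax":0,"ay":0,"az":-4},{"gripper":0,"dx":-225,"dy":-9,"dz":0,"ax":0,"ay":0,"az":-5},{"gripper":0,"dx":-270,"dy":-10,"dz":0,"ax":0,"ay":0,"az":-6},{"gripper":0,"dx":-315,"dy":-12,"dz":0,"ax":0,"ay":0,"az":-7},{"gripper":0,"dx":-360,"dy":-14,"dz":0,"ax":0,"ay":0,"az":-8},{"gripper":0,"dx":-400,"dy":-16,"dz":0,"ax":0,"ay":0,"az":-9},{"gripper":0,"dx":-430,"dy":-17,"dz":0,"ax":0,"ay":0,"az":-10},{"gripper":0,"dx":-430,"dy":-17,"dz":0,"ax":0,"ay":0,"az":-10},{"gripper":0,"dx":-430,"dy":-17,"dz":0,"ax":0,"ay":0,"az":-10}]'
python3 - <<'E'
from h import *
w=ctrl.get_image("wrist");save("bin2",w["image"]);np.save("binw.npy",w,allow_pickle=True);print(ctrl.search_frame(w,"sieve_grip"))
save("bin3",w["image"],(190,100,390,250),4)
s=ctrl.state();print(s["joints"],s["tcp_pos"],s["time"])
E
```

```text
time: 4.05
tcp_pos: [0.4521, -0.2088, 0.3305]
tool_rot: [-0.0, 0.635, 0.772, 0.0]
contact_force: [0.3, 0.2, 0.4]
gripper_width: 0.0881
[{'at': [235.7, 335.6], 'conf': 0.95}, {'at': [277.1, 227.0], 'conf': 0.8}, {'at': [327.8, 67.2], 'conf': 0.69}, {'at': [109.3, 78.1], 'conf': 0.58}]
[-6.67408070e-01  2.02215155e-01  1.40254789e+00  2.15642272e-04
  1.53667338e+00 -2.43312914e+00] [ 0.45226959 -0.2082683   0.33090634] 4.15
```

View pics/bin2.png

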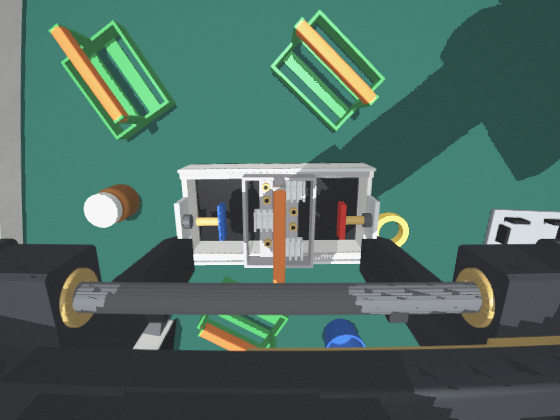

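View pics/bin3.png

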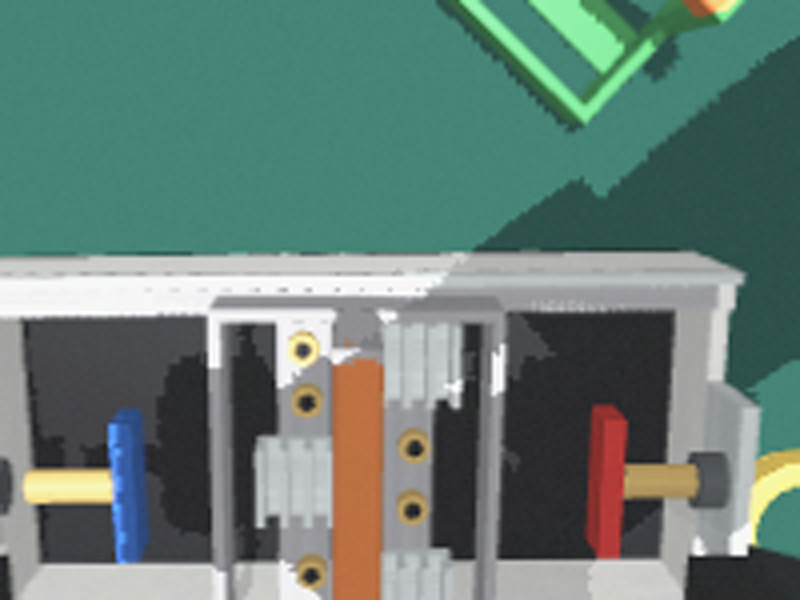

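```bash
python3 - <<'E'
from h import *
w=np.load("binw.npy",allow_pickle=True).item()
save("bin4",w["image"],(165,155,285,275),5)
save("bin5",w["image"],(265,155,385,285),5)
E
```

```text
(no output)
```

View pics/bin4.png

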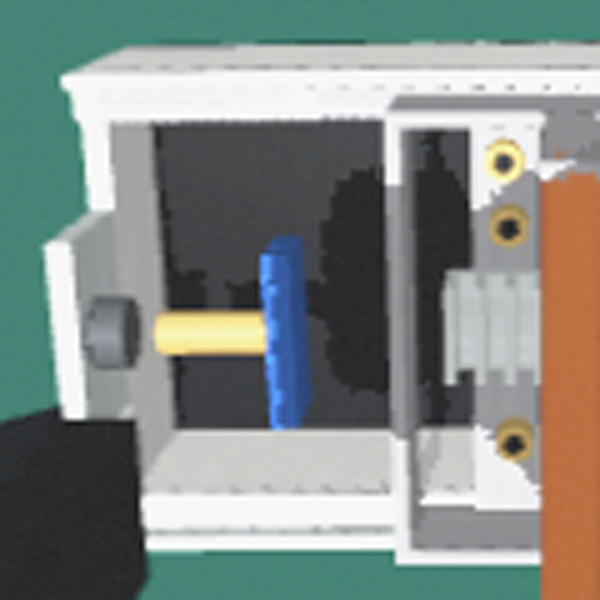

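View pics/bin5.png

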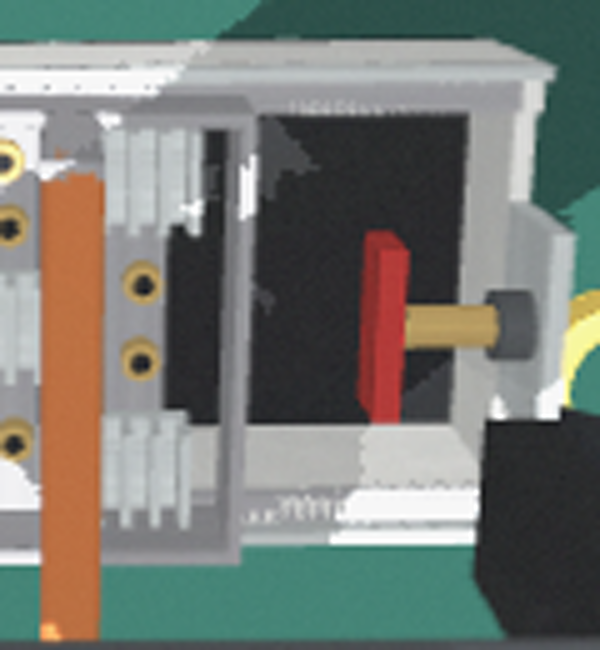

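```bash
python3 - <<'E'
from h import *
w=np.load("binw.npy",allow_pickle=True).item()
A=lambda c:uncrop(c,5,(165,155)); B=lambda c:uncrop(c,5,(265,155))
nl,nr=onz(w,A((62,78)),.068),onz(w,B((555,70)),.068)
print(nl,nr,np.linalg.norm(nl-nr))
fl=[onz(w,A((150,549)),.068),onz(w,A((390,551)),.068),onz(w,B((330,545)),.068),onz(w,B((470,545)),.068)]
u=(nr-nl)[:2];u/=np.linalg.norm(u);yaw=np.arctan2(u[1],u[0])-np.pi/2;print("yaw",yaw)
n=np.array([u[1],-u[0]])
print("far dist",[(f-nl)[:2]@n for f in fl])
cen=((nl+nr)/2)[:2]+n*.071;print("bin",cen)
def b(p): d=p[:2]-cen; return np.array([d@n,d@u]).round(4)
for nm,f,c,z in [("blue bot",A,(305,245),.067),("blue bot",A,(310,395),.067),("blue top",A,(290,245),.089),("red bot",B,(364,245),.067),("red bot",B,(358,400),.067),("red top",B,(380,245),.089),
 ("bar nl",A,(541,175),.158),("bar nr",B,(102,175),.158),("bar fl",B,(41,620),.158),("bar fr",B,(100,620),.158),
 ("sieve ntl",A,(388,108),.092),("sieve ntr",B,(255,105),.092),("sieve fl",A,(397,563),.092),("sieve fr",B,(240,563),.092)]:
    P=onz(w,f(c),z);print(nm,P.round(4),b(P))
s=ctrl.state();print(s["tcp_pos"],s["tool_rot"])
E
```

```text
[ 0.47037167 -0.34613446  0.068     ] [ 0.41574579 -0.07935036  0.068     ] 0.27231919651956144
yaw 0.20196524929315185
far dist [np.float64(0.14106113347982), np.float64(0.14201083455327668), np.float64(0.14115986006320513), np.float64(0.14166203291333324)]
bin [ 0.5126156  -0.19850016]
blue bot [ 0.5046 -0.2734  0.067 ] [-0.0229 -0.0718]
blue bot [ 0.5487 -0.2653  0.067 ] [ 0.022  -0.0727]
blue top [ 0.4991 -0.2746  0.089 ] [-0.0285 -0.0719]
red bot [ 0.4742 -0.1187  0.067 ] [-0.0216  0.0859]
red bot [ 0.5196 -0.1091  0.067 ] [0.0248 0.0862]
red top [ 0.4687 -0.1201  0.089 ] [-0.0273  0.0856]
bar nl [ 0.4533 -0.2143  0.158 ] [-0.0613 -0.0036]
bar nr [ 0.4507 -0.2013  0.158 ] [-0.0612  0.0096]
bar fl [ 0.558  -0.1941  0.158 ] [ 0.0453 -0.0048]
bar fr [ 0.5553 -0.1805  0.158 ] [0.0454 0.0091]
sieve ntl [ 0.4571 -0.2547  0.092 ] [-0.0656 -0.0439]
sieve ntr [ 0.4381 -0.1618  0.092 ] [-0.0657  0.0509]
sieve fl [ 0.5837 -0.2312  0.092 ] [ 0.0631 -0.0463]
sieve fr [ 0.5651 -0.1367  0.092 ] [0.0638 0.05  ]
[ 0.45226959 -0.2082683   0.33090634] [7.58890069e-05 6.34946643e-01 7.72555980e-01 1.09339412e-04]
```

```bash
python3 -m inch '[{"gripper":0,"dx":1,"dy":40,"dz":10,"ax":0,"ay":0,"az":-0.4},{"gripper":0,"dx":1,"dy":61,"dz":40,"ax":0,"ay":0,"az":-0.4},{"gripper":0,"dx":1,"dy":61,"dz":80,"ax":0,"ay":0,"az":-0.4},{"gripper":0,"dx":1,"dy":61,"dz":120,"ax":0,"ay":0,"az":-0.4},{"gripper":0,"dx":1,"dy":61,"dz":150,"ax":0,"ay":0,"az":-0.4},{"gripper":0,"dx":1,"dy":61,"dz":175,"ax":0,"ay":0,"az":-0.4},{"gripper":0,"dx":1,"dy":61,"dz":192,"ax":0,"ay":0,"az":-0.4},{"gripper":0,"dx":1,"dy":61,"dz":202,"ax":0,"ay":0,"az":-0.4},{"gripper":0,"dx":1,"dy":61,"dz":202,"ax":0,"ay":0,"az":-0.4},{"gripper":0,"dx":1,"dy":61,"dz":202,"ax":0,"ay":0,"az":-0.4}]'
python3 - <<'E'
from h import *
a=ctrl.get_image("scene");save("scene2",a["image"],(155,90,295,225),4)
E
```

```text
time: 5.15
tcp_pos: [0.5122, -0.1968, 0.1296]
tool_rot: [0.001, 0.633, 0.774, 0.0]
contact_force: [-0.0, 0.3, -0.1]
gripper_width: 0.0882
```

View pics/scene2.png

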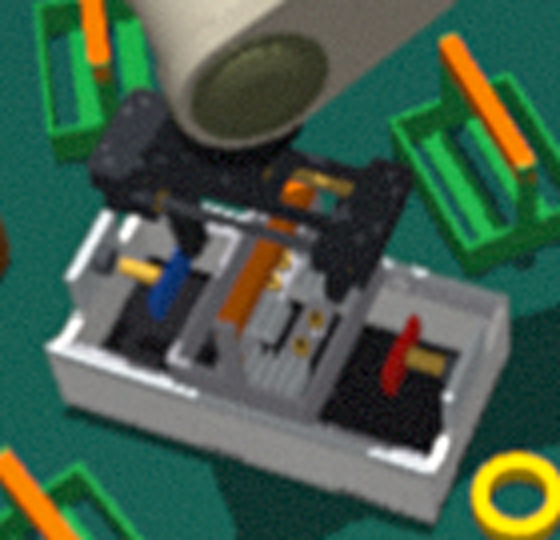

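```bash
python3 -m inch '[{"gripper":1,"dx":0,"dy":0,"dz":0,"ax":0,"ay":0,"az":0},{"gripper":1,"dx":0,"dy":0,"dz":0,"ax":0,"ay":0,"az":0},{"gripper":1,"dx":0,"dy":0,"dz":0,"ax":0,"ay":0,"az":0},{"gripper":1,"dx":0,"dy":0,"dz":0,"ax":0,"ay":0,"az":0},{"gripper":1,"dx":0,"dy":0,"dz":0,"ax":0,"ay":0,"az":0},{"gripper":1,"dx":0,"dy":0,"dz":0,"ax":0,"ay":0,"az":0},{"gripper":1,"dx":0,"dy":0,"dz":0,"ax":0,"ay":0,"az":0},{"gripper":1,"dx":0,"dy":0,"dz":0,"ax":0,"ay":0,"az":0}]' 40
python3 - <<'E'
from h import *
s=ctrl.state();u=np.array([-.2006,.9797]);c=np.array([.5126156,-.1985]);print((s["tcp_pos"][:2]-c)@u,s["contact_force"],s["wrist_torque"],s["joints"])
E
```

```text
time: 6.0
tcp_pos: [0.5117, -0.1972, 0.1287]
tool_rot: [-0.0, 0.633, 0.774, 0.0]
contact_force: [0.3, 1.1, -0.0]
gripper_width: 0.0262
0.00147719135793655 [ 0.30549143  1.08812246 -0.03570896] [ 0.04678382 -0.0440547   0.06146918] [-5.81516602e-01  4.72344964e-01  1.57079437e+00  2.56166313e-05
  1.09852100e+00 -2.35234152e+00]
```

```bash
python3 -m inch '[{"gripper":1,"dx":0,"dy":0,"dz":0,"ax":0,"ay":0,"az":0},{"gripper":1,"dx":0,"dy":0,"dz":0,"ax":0,"ay":0,"az":0},{"gripper":1,"dx":0,"dy":0,"dz":0,"ax":0,"ay":0,"az":0},{"gripper":1,"dx":0,"dy":0,"dz":0,"ax":0,"ay":0,"az":0},{"gripper":1,"dx":0,"dy":0,"dz":0,"ax":0,"ay":0,"az":0}]' 40
python3 - <<'E'
from h import *
s=ctrl.state();u=np.array([-.2006,.9797]);c=np.array([.5126156,-.1985]);print((s["tcp_pos"][:2]-c)@u,s["contact_force"],s["wrist_torque"])
E
```

```text
time: 6.5
tcp_pos: [0.5117, -0.1971, 0.1287]
tool_rot: [-0.0, 0.633, 0.774, 0.0]
contact_force: [-0.7, 1.4, 0.2]
gripper_width: 0.0136
0.0016013676748619422 [-0.66329944  1.3640279   0.16833113] [ 0.3410686   0.152339   -0.05937841]
```

```bash
python3 -m inch '[{"gripper":1,"dx":3,"dy":0,"dz":0,"ax":0,"ay":0,"az":0},{"gripper":1,"dx":9,"dy":0,"dz":0,"ax":0,"ay":0,"az":0},{"gripper":1,"dx":17,"dy":0,"dz":0,"ax":0,"ay":0,"az":0},{"gripper":1,"dx":25,"dy":0,"dz":0,"ax":0,"ay":0,"az":0},{"gripper":1,"dx":30,"dy":0,"dz":0,"ax":0,"ay":0,"az":0},{"gripper":1,"dx":32,"dy":0,"dz":0,"ax":0,"ay":0,"az":0},{"gripper":1,"dx":32,"dy":0,"dz":0,"ax":0,"ay":0,"az":0}]'
python3 - <<'E'
from h import *
s=ctrl.state();u=np.array([-.2006,.9797]);c=np.array([.5126156,-.1985]);print((s["tcp_pos"][:2]-c)@u,s["contact_force"][:2]@u,s["contact_force"])
E
python3 -m inch '[{"gripper":1,"dx":2,"dy":0,"dz":0,"ax":0,"ay":0,"az":0},{"gripper":1,"dx":4,"dy":0,"dz":0,"ax":0,"ay":0,"az":0},{"gripper":1,"dx":5,"dy":0,"dz":0,"ax":0,"ay":0,"az":0},{"gripper":1,"dx":5,"dy":0,"dz":0,"ax":0,"ay":0,"az":0}]'
python3 - <<'E'
from h import *
s=ctrl.state();u=np.array([-.2006,.9797]);c=np.array([.5126156,-.1985]);print((s["tcp_pos"][:2]-c)@u,s["contact_force"][:2]@u,s["contact_force"])
E
```

```text
time: 7.2
tcp_pos: [0.5052, -0.1651, 0.1287]
tool_rot: [-0.0, 0.633, 0.774, 0.0]
contact_force: [-1.0, 1.8, -0.7]
gripper_width: 0.0135
0.034177244954348054 1.9245150635663644 [-0.98415922  1.76287917 -0.7448845 ]
time: 7.6
tcp_pos: [0.5043, -0.1608, 0.1287]
tool_rot: [-0.0, 0.633, 0.774, 0.0]
contact_force: [-0.1, 0.3, -0.7]
gripper_width: 0.0134
0.03857779079811226 0.32557213365191623 [-0.07432245  0.31710018 -0.66764508]
```

```bash
cat > f.py <<'E'
from h import *
s=ctrl.state();u=np.array([-.2006,.9797]);c=np.array([.5126156,-.1985]);n=np.array([u[1],-u[0]]);d=s["tcp_pos"][:2]-c
print("y",round(d@u*1e3,1),"x",round(d@n*1e3,1),"Fy",round(s["contact_force"][:2]@u,2),"F",s["contact_force"].round(1),"M",s["wrist_torque"].round(2))
E
python3 -m inch '[{"gripper":1,"dx":1,"dy":0,"dz":0,"ax":0,"ay":0,"az":0},{"gripper":1,"dx":2,"dy":0,"dz":0,"ax":0,"ay":0,"az":0},{"gripper":1,"dx":2,"dy":0,"dz":0,"ax":0,"ay":0,"az":0},{"gripper":1,"dx":2,"dy":0,"dz":0,"ax":0,"ay":0,"az":0}]'; python3 f.py
python3 -m inch '[{"gripper":1,"dx":1,"dy":0,"dz":0,"ax":0,"ay":0,"az":0},{"gripper":1,"dx":2,"dy":0,"dz":0,"ax":0,"ay":0,"az":0},{"gripper":1,"dx":2,"dy":0,"dz":0,"ax":0,"ay":0,"az":0},{"gripper":1,"dx":2,"dy":0,"dz":0,"ax":0,"ay":0,"az":0}]'; python3 f.py
```

```text
time: 8.0
tcp_pos: [0.504, -0.1591, 0.1288]
tool_rot: [0.0, 0.633, 0.774, -0.0]
contact_force: [0.2, -3.2, -1.1]
gripper_width: 0.0132
y 40.4 x -0.5 Fy -3.16 F [ 0.2 -3.2 -1.1] M [-0.31 -0.11 -0.  ]
time: 8.4
tcp_pos: [0.5037, -0.1572, 0.1289]
tool_rot: [0.0, 0.633, 0.774, -0.0]
contact_force: [0.6, -3.9, 0.9]
gripper_width: 0.0133
y 42.2 x -0.4 Fy -3.92 F [ 0.6 -3.9  0.9] M [-0.73 -0.18  0.07]
```

```bash
python3 -m inch '[{"gripper":1,"dx":-4,"dy":0,"dz":0,"ax":0,"ay":0,"az":0},{"gripper":1,"dx":-14,"dy":0,"dz":0,"ax":0,"ay":0,"az":0},{"gripper":1,"dx":-30,"dy":0,"dz":0,"ax":0,"ay":0,"az":0},{"gripper":1,"dx":-46,"dy":0,"dz":0,"ax":0,"ay":0,"az":0},{"gripper":1,"dx":-56,"dy":0,"dz":0,"ax":0,"ay":0,"az":0},{"gripper":1,"dx":-60,"dy":0,"dz":0,"ax":0,"ay":0,"az":0},{"gripper":1,"dx":-63,"dy":0,"dz":0,"ax":0,"ay":0,"az":0},{"gripper":1,"dx":-65,"dy":0,"dz":0,"ax":0,"ay":0,"az":0},{"gripper":1,"dx":-65,"dy":0,"dz":0,"ax":0,"ay":0,"az":0}]'; python3 f.py
python3 -m inch '[{"gripper":1,"dx":-1,"dy":0,"dz":0,"ax":0,"ay":0,"az":0},{"gripper":1,"dx":-2,"dy":0,"dz":0,"ax":0,"ay":0,"az":0},{"gripper":1,"dx":-2,"dy":0,"dz":0,"ax":0,"ay":0,"az":0}]'; python3 f.py
python3 -m inch '[{"gripper":1,"dx":-1,"dy":0,"dz":0,"ax":0,"ay":0,"az":0},{"gripper":1,"dx":-2,"dy":0,"dz":0,"ax":0,"ay":0,"az":0},{"gripper":1,"dx":-2,"dy":0,"dz":0,"ax":0,"ay":0,"az":0}]'; python3 f.py
```

```text
time: 9.3
tcp_pos: [0.5165, -0.2208, 0.1287]
tool_rot: [0.0, 0.633, 0.774, -0.0]
contact_force: [-0.5, -0.8, 2.1]
gripper_width: 0.0134
y -22.6 x -0.7 Fy -0.64 F [-0.5 -0.8  2.1] M [ 0.04  0.05 -0.01]
time: 9.6
tcp_pos: [0.5168, -0.2223, 0.1287]
tool_rot: [-0.0, 0.633, 0.774, 0.0]
contact_force: [-1.1, 4.8, 2.7]
gripper_width: 0.0137
y -24.2 x -0.7 Fy 4.91 F [-1.1  4.8  2.7] M [0.71 0.22 0.03]
time: 9.9
tcp_pos: [0.5172, -0.2241, 0.1288]
tool_rot: [-0.001, 0.633, 0.774, 0.0]
contact_force: [-2.8, 7.0, 4.1]
gripper_width: 0.0139
y -26.0 x -0.7 Fy 7.37 F [-2.8  7.   4.1] M [0.92 0.29 0.01]
```

```bash
cat >> f.py <<'E'
from scipy.spatial.transform import Rotation as R
print("dq",s["dq"].round(2),"t",s["time"])
E
python3 -m inch '[{"gripper":1,"dx":22,"dy":0,"dz":0,"ax":0,"ay":0,"az":0},{"gripper":1,"dx":50,"dy":0,"dz":0,"ax":0,"ay":0,"az":0},{"gripper":1,"dx":66,"dy":0,"dz":0,"ax":0,"ay":0,"az":0}]'; python3 f.py
python3 -m inch '[{"gripper":1,"dx":0,"dy":0,"dz":0,"ax":0,"ay":0,"az":0}]'; python3 f.py;
```

```text
time: 10.2
tcp_pos: [0.504, -0.1591, 0.1287]
tool_rot: [0.0, 0.633, 0.774, -0.0]
contact_force: [1.5, -4.1, 2.3]
gripper_width: 0.0134
y 40.3 x -0.6 Fy -4.31 F [ 1.5 -4.1  2.3] M [-0.6  -0.19 -0.01]
dq [ 0.22 -0.15  0.22 -0.01 -0.09  0.21] t 10.2
time: 10.3
tcp_pos: [0.5041, -0.1589, 0.1287]
tool_rot: [0.0, 0.632, 0.775, -0.0]
contact_force: [0.5, -0.9, -2.8]
gripper_width: 0.0135
y 40.6 x -0.4 Fy -0.95 F [ 0.5 -0.9 -2.8] M [-0.02 -0.03  0.05]
dq [-0.03  0.02 -0.04 -0.    0.01 -0.02] t 10.3
```

```bash
python3 -m inch '[{"gripper":1,"dx":-30,"dy":0,"dz":0,"ax":0,"ay":0,"az":0},{"gripper":1,"dx":-56,"dy":0,"dz":0,"ax":0,"ay":0,"az":0},{"gripper":1,"dx":-67,"dy":0,"dz":0,"ax":0,"ay":0,"az":0},{"gripper":1,"dx":-35,"dy":0,"dz":0,"ax":0,"ay":0,"az":0},{"gripper":1,"dx":-9,"dy":0,"dz":0,"ax":0,"ay":0,"az":0},{"gripper":1,"dx":2,"dy":0,"dz":0,"ax":0,"ay":0,"az":0},{"gripper":1,"dx":-28,"dy":0,"dz":0,"ax":0,"ay":0,"az":0},{"gripper":1,"dx":-56,"dy":0,"dz":0,"ax":0,"ay":0,"az":0},{"gripper":1,"dx":-67,"dy":0,"dz":0,"ax":0,"ay":0,"az":0},{"gripper":1,"dx":-35,"dy":0,"dz":0,"ax":0,"ay":0,"az":0},{"gripper":1,"dx":-9,"dy":0,"dz":0,"ax":0,"ay":0,"az":0},{"gripper":1,"dx":2,"dy":0,"dz":0,"ax":0,"ay":0,"az":0},{"gripper":1,"dx":-28,"dy":0,"dz":0,"ax":0,"ay":0,"az":0},{"gripper":1,"dx":-56,"dy":0,"dz":0,"ax":0,"ay":0,"az":0},{"gripper":1,"dx":-67,"dy":0,"dz":0,"ax":0,"ay":0,"az":0},{"gripper":1,"dx":-67,"dy":0,"dz":0,"ax":0,"ay":0,"az":0}]'; python3 f.py
python3 - <<'E'
from h import *
a=ctrl.get_image("scene");save("scene3",a["image"],(165,100,285,215),5)
b=ctrl.get_image("side");save("side3",b["image"],(245,200,365,305),5)
w=ctrl.get_image("wrist");save("wrist3",w["image"])
for p in (a,b,w): print([(round(d["conf"],2),[round(float(v)) for v in d["at"]]) for d in ctrl.search_frame(p,"spacer0_center")])
E
```

```text
time: 11.9
tcp_pos: [0.5175, -0.2264, 0.1287]
tool_rot: [-0.0, 0.633, 0.774, 0.0]
contact_force: [-2.2, 1.9, 2.1]
gripper_width: 0.0134
y -28.3 x -0.8 Fy 2.32 F [-2.2  1.9  2.1] M [0.4  0.23 0.09]
dq [ 0.02 -0.02  0.03 -0.01 -0.02  0.01] t 11.9
[]
[]
[(0.56, [317, 191])]
```

View pics/scene3.png

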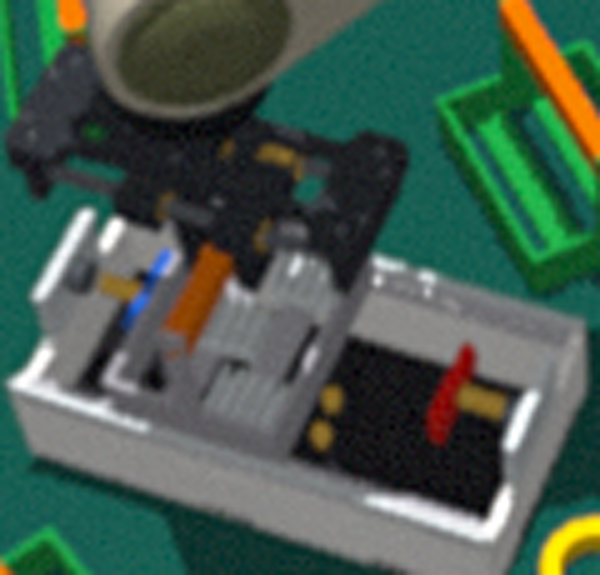

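View pics/side3.png

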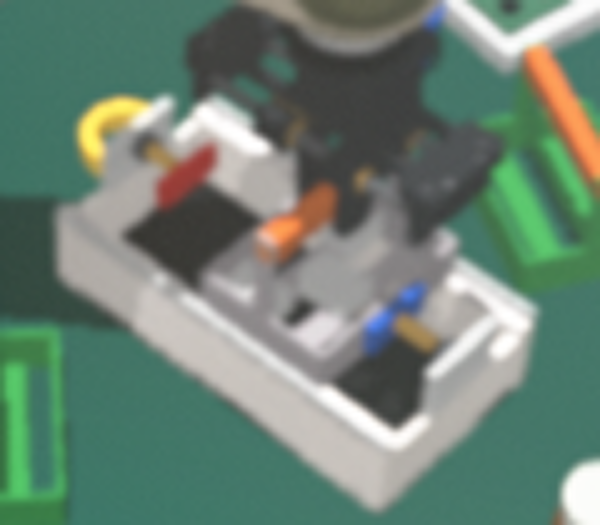

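View pics/wrist3.png

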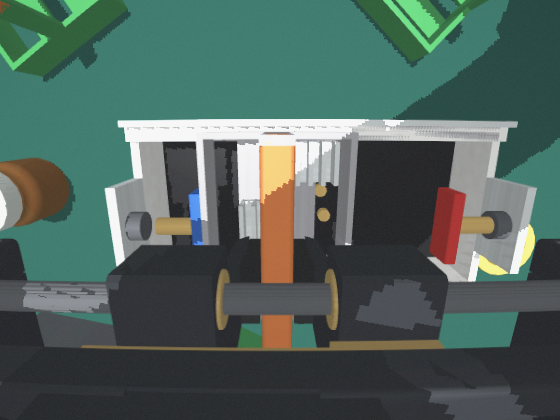

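```bash
python3 -m inch '[{"gripper":1,"dx":34,"dy":0,"dz":0,"ax":0,"ay":0,"az":0},{"gripper":1,"dx":60,"dy":0,"dz":0,"ax":0,"ay":0,"az":0},{"gripper":1,"dx":71,"dy":0,"dz":0,"ax":0,"ay":0,"az":0},{"gripper":1,"dx":38,"dy":0,"dz":0,"ax":0,"ay":0,"az":0},{"gripper":1,"dx":11,"dy":0,"dz":0,"ax":0,"ay":0,"az":0},{"gripper":1,"dx":0,"dy":0,"dz":0,"ax":0,"ay":0,"az":0},{"gripper":1,"dx":34,"dy":0,"dz":0,"ax":0,"ay":0,"az":0},{"gripper":1,"dx":60,"dy":0,"dz":0,"ax":0,"ay":0,"az":0},{"gripper":1,"dx":71,"dy":0,"dz":0,"ax":0,"ay":0,"az":0},{"gripper":1,"dx":38,"dy":0,"dz":0,"ax":0,"ay":0,"az":0},{"gripper":1,"dx":11,"dy":0,"dz":0,"ax":0,"ay":0,"az":0},{"gripper":1,"dx":0,"dy":0,"dz":0,"ax":0,"ay":0,"az":0},{"gripper":1,"dx":34,"dy":0,"dz":0,"ax":0,"ay":0,"az":0},{"gripper":1,"dx":60,"dy":0,"dz":0,"ax":0,"ay":0,"az":0},{"gripper":1,"dx":71,"dy":0,"dz":0,"ax":0,"ay":0,"az":0},{"gripper":1,"dx":71,"dy":0,"dz":0,"ax":0,"ay":0,"az":0},{"gripper":1,"dx":71,"dy":0,"dz":0,"ax":0,"ay":0,"az":0}]'; python3 f.py
python3 - <<'E'
from h import *
a=ctrl.get_image("scene");save("scene4",a["image"],(165,100,285,215),5)
b=ctrl.get_image("side");save("side4",b["image"],(245,200,365,305),5)
w=ctrl.get_image("wrist");save("wrist4",w["image"])
E
```

```text
time: 13.9
tcp_pos: [0.5036, -0.1567, 0.1287]
tool_rot: [0.0, 0.633, 0.774, -0.0]
contact_force: [0.7, -2.4, -0.2]
gripper_width: 0.0132
y 42.8 x -0.4 Fy -2.46 F [ 0.7 -2.4 -0.2] M [-0.2  -0.09  0.03]
dq [-0.01  0.   -0.01  0.01  0.01 -0.  ] t 13.9
```

View pics/scene4.png

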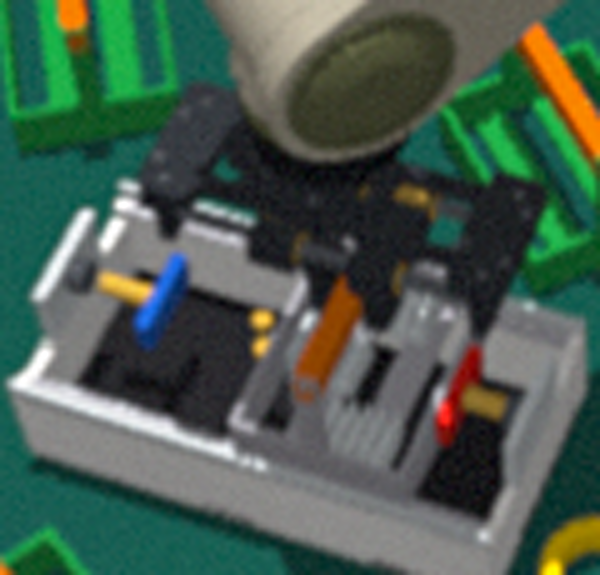

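View pics/side4.png

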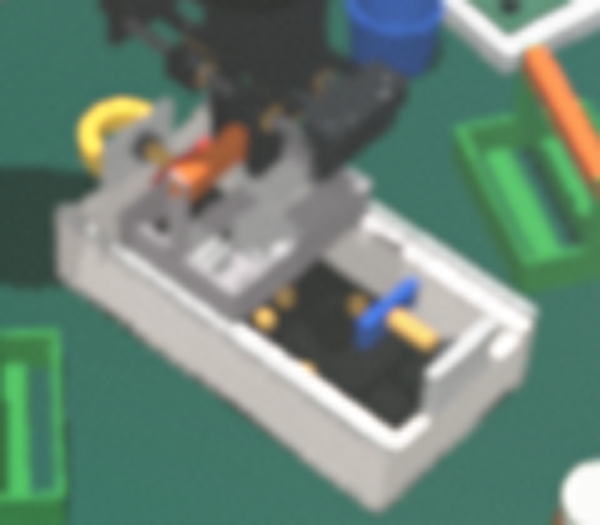

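View pics/wrist4.png

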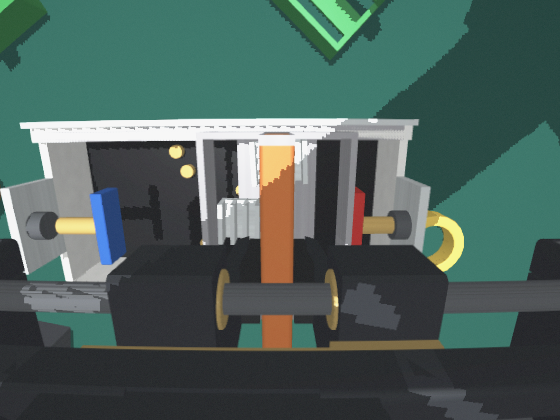

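```bash
python3 - <<'E'
from h import *
b=ctrl.get_image("side");w=ctrl.get_image("wrist");a=ctrl.get_image("scene")
save("wrist5",w["image"],(190,120,330,260),5)
u=np.array([-.2006,.9797]);c=np.array([.5126156,-.1985]);n=np.array([u[1],-u[0]])
bb=lambda P:(np.array([(P[:2]-c)@n,(P[:2]-c)@u])*1e3).round(0)
for q in [(265,317),(287,295),(357,302),(308,368)]:
    P=onz(b,uncrop(q,5,(245,200)),.012);print("side",bb(P),"in wrist",proj(w,P).round(0))
for q in [(261,320),(262,347)]:
    P=onz(a,uncrop(q,5,(165,100)),.012);print("scene",bb(P),proj(w,P).round(0))
for q in [(176,152),(187,171),(239,190),(203,243)]:
    print("wrist",bb(onz(w,q,.012)),bb(onz(w,q,.070)))
E
```

```text
side [-13.  12.] in wrist [[244. 188.]]
side [10. 14.] in wrist [[247. 213.]]
side [ 37. -22.] in wrist [[209. 241.]]
side [-26. -35.] in wrist [[190. 174.]]
scene [-45. -46.] [[176. 153.]]
scene [-29. -38.] [[187. 171.]]
wrist [-46. -46.] [-50. -27.]
wrist [-29. -38.] [-37. -20.]
wrist [-12.   8.] [-24.  15.]
wrist [ 39. -28.] [ 16. -13.]
```

View pics/wrist5.png

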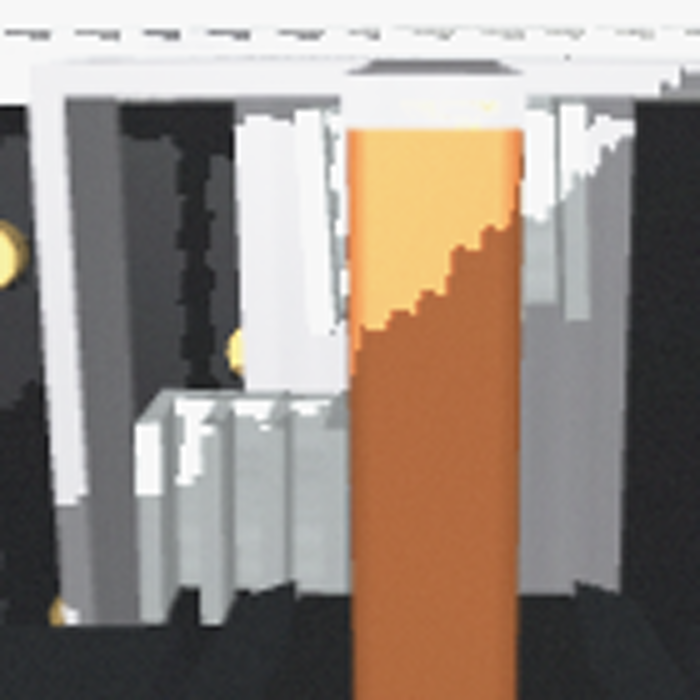

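```bash
python3 -m inch '[{"gripper":1,"dx":1,"dy":0,"dz":0,"ax":0,"ay":0,"az":0},{"gripper":1,"dx":2,"dy":0,"dz":0,"ax":0,"ay":0,"az":0},{"gripper":1,"dx":2,"dy":0,"dz":0,"ax":0,"ay":0,"az":0},{"gripper":1,"dx":2,"dy":0,"dz":0,"ax":0,"ay":0,"az":0}]'; python3 f.py
python3 -m inch '[{"gripper":1,"dx":-5,"dy":0,"dz":0,"ax":0,"ay":0,"az":0},{"gripper":1,"dx":-15,"dy":0,"dz":0,"ax":0,"ay":0,"az":0},{"gripper":1,"dx":-30,"dy":0,"dz":0,"ax":0,"ay":0,"az":0},{"gripper":1,"dx":-46,"dy":0,"dz":0,"ax":0,"ay":0,"az":0},{"gripper":1,"dx":-58,"dy":0,"dz":0,"ax":0,"ay":0,"az":0},{"gripper":1,"dx":-64,"dy":0,"dz":0,"ax":0,"ay":0,"az":0},{"gripper":1,"dx":-69,"dy":0,"dz":0,"ax":0,"ay":0,"az":0},{"gripper":1,"dx":-72,"dy":0,"dz":0,"ax":0,"ay":0,"az":0},{"gripper":1,"dx":-73,"dy":0,"dz":0,"ax":0,"ay":0,"az":0},{"gripper":1,"dx":-73,"dy":0,"dz":0,"ax":0,"ay":0,"az":0}]'; python3 f.py
```

```text
time: 14.6
tcp_pos: [0.5033, -0.155, 0.1291]
tool_rot: [0.001, 0.633, 0.774, -0.0]
contact_force: [0.9, -6.5, 1.3]
gripper_width: 0.0132
y 44.5 x -0.4 Fy -6.58 F [ 0.9 -6.5  1.3] M [-0.98 -0.21  0.06]
dq [-0.  0.  0.  0.  0.  0.] t 14.6
time: 15.6
tcp_pos: [0.5172, -0.2247, 0.1287]
tool_rot: [-0.001, 0.633, 0.774, 0.0]
contact_force: [-2.2, 6.6, 3.9]
gripper_width: 0.0134
y -26.6 x -0.8 Fy 6.86 F [-2.2  6.6  3.9] M [0.98 0.39 0.02]
dq [ 0. -0.  0. -0. -0.  0.] t 15.6
```

```bash
python3 -m inch '[{"gripper":1,"dx":3,"dy":0,"dz":0,"ax":0,"ay":0,"az":0},{"gripper":1,"dx":9,"dy":0,"dz":0,"ax":0,"ay":0,"az":0},{"gripper":1,"dx":17,"dy":0,"dz":0,"ax":0,"ay":0,"az":0},{"gripper":1,"dx":24,"dy":0,"dz":0,"ax":0,"ay":0,"az":0},{"gripper":1,"dx":27,"dy":0,"dz":0,"ax":0,"ay":0,"az":0},{"gripper":1,"dx":27,"dy":0,"dz":-3,"ax":0,"ay":0,"az":0},{"gripper":1,"dx":27,"dy":0,"dz":-9,"ax":0,"ay":0,"az":0},{"gripper":1,"dx":27,"dy":0,"dz":-18,"ax":0,"ay":0,"az":0},{"gripper":1,"dx":27,"dy":0,"dz":-30,"ax":0,"ay":0,"az":0},{"gripper":1,"dx":27,"dy":0,"dz":-44,"ax":0,"ay":0,"az":0},{"gripper":1,"dx":27,"dy":0,"dz":-57,"ax":0,"ay":0,"az":0},{"gripper":1,"dx":27,"dy":0,"dz":-66,"ax":0,"ay":0,"az":0},{"gripper":1,"dx":27,"dy":0,"dz":-70,"ax":0,"ay":0,"az":0},{"gripper":1,"dx":27,"dy":0,"dz":-70,"ax":0,"ay":0,"az":0}]'; python3 f.py
python3 - <<'E'
from h import *
a=ctrl.get_image("scene");save("scene6",a["image"],(165,80,285,215),4)
b=ctrl.get_image("side");save("side6",b["image"],(245,170,365,305),4)
w=ctrl.get_image("wrist");save("wrist6",w["image"],(120,100,450,260),2)
s=ctrl.state();from scipy.spatial.transform import Rotation as R
q=s["tool_rot"];T=R.from_quat(np.r_[q[1:],q[0]]);print(T.as_matrix().round(4).tolist(),s["tcp_pos"],s["joints"])
tgt=np.array([.5179,.2379,s["tcp_pos"][2]]);print("shift",T.inv().apply(tgt-s["tcp_pos"])*1e3)
x=T.as_matrix()[:,0];print("tool yaw",np.degrees(np.arctan2(x[1],x[0])),"want",90+np.degrees(.151))
E
```

```text
time: 17.0
tcp_pos: [0.5122, -0.1992, 0.1992]
tool_rot: [0.0, 0.633, 0.774, 0.0]
contact_force: [-0.3, 0.2, -5.1]
gripper_width: 0.0134
y -0.6 x -0.5 Fy 0.21 F [-0.3  0.2 -5.1] M [ 0.03 -0.02  0.  ]
dq [-0.    0.01  0.02 -0.   -0.01 -0.  ] t 17.0
[[-0.1987, 0.9801, -0.001], [0.9801, 0.1987, 0.0007], [0.0008, -0.0008, -1.0]] [ 0.51189684 -0.19899874  0.19811582] [-5.84148916e-01  3.99960427e-01  1.48402628e+00  1.98289073e-05
  1.25876399e+00 -2.35502660e+00]
shift [4.26990117e+02 9.27141248e+01 2.80165328e-01]
tool yaw 101.4634488271031 want 98.65166270647543
```

View pics/scene6.png

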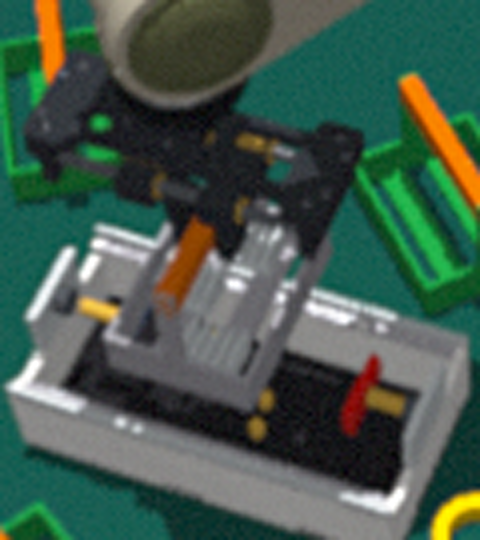

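View pics/side6.png

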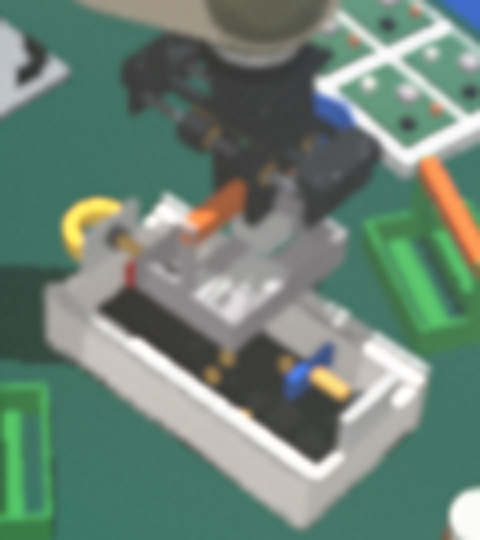

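View pics/wrist6.png

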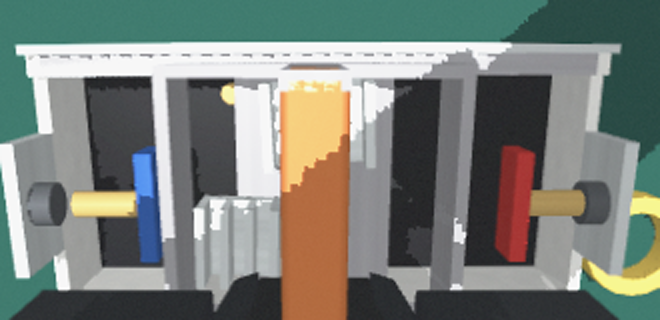

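```bash
python3 - <<'E'
from h import *
w=ctrl.get_image("wrist");np.save("lift.npy",w,allow_pickle=True)
save("wrist7",w["image"],(185,120,365,180),4.4)
E
```

```text
(no output)
```

View pics/wrist7.png

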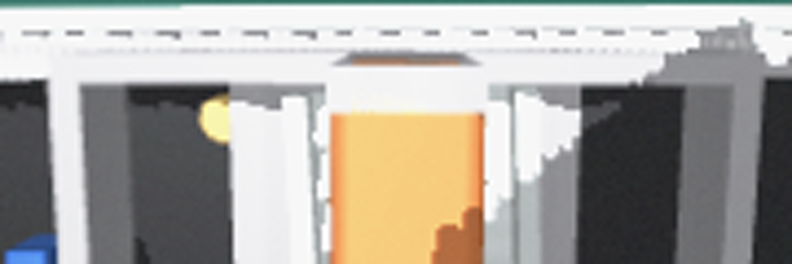

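```bash
python3 - <<'E'
from h import *
from scipy.spatial.transform import Rotation as R
w=np.load("lift.npy",allow_pickle=True).item();s=ctrl.state()
q=s["tool_rot"];T=R.from_quat(np.r_[q[1:],q[0]])
z0=s["tcp_pos"][2]-.129+.060  # underside
for nm,c,h in [("wall L",(47,53),.032),("wall R",(768,53),.032),("post top?",(345,70),.098),("bar start L",(331,113),.098),("bar start R",(483,113),.098)]:
    P=onz(w,uncrop(c,4.4,(185,120)),z0+h);print(nm,(T.inv().apply(P-s["tcp_pos"])*1e3).round(1))
E
```

```text
wall L [-49.8 -63.3  37. ]
wall R [ 47.8 -63.3  37.1]
post top? [ -6.4 -62.7 -29. ]
bar start L [ -7.7 -59.1 -29. ]
bar start R [  5.5 -59.1 -28.9]
```

```bash
python3 -m inch '[{"gripper":1,"dx":4,"dy":1,"dz":0,"ax":0,"ay":0,"az":0},{"gripper":1,"dx":16,"dy":3,"dz":0,"ax":0,"ay":0,"az":0.1},{"gripper":1,"dx":36,"dy":8,"dz":0,"ax":0,"ay":0,"az":0.2},{"gripper":1,"dx":64,"dy":14,"dz":0,"ax":0,"ay":0,"az":0.4},{"gripper":1,"dx":100,"dy":22,"dz":0,"ax":0,"ay":0,"az":0.6},{"gripper":1,"dx":138,"dy":30,"dz":0,"ax":0,"ay":0,"az":0.9},{"gripper":1,"dx":176,"dy":38,"dz":0,"ax":0,"ay":0,"az":1.2},{"gripper":1,"dx":214,"dy":46,"dz":0,"ax":0,"ay":0,"az":1.4},{"gripper":1,"dx":252,"dy":54,"dz":0,"ax":0,"ay":0,"az":1.7},{"gripper":1,"dx":290,"dy":62,"dz":0,"ax":0,"ay":0,"az":2},{"gripper":1,"dx":328,"dy":71,"dz":0,"ax":0,"ay":0,"az":2.2},{"gripper":1,"dx":364,"dy":78,"dz":0,"ax":0,"ay":0,"az":2.4},{"gripper":1,"dx":392,"dy":84,"dz":0,"ax":0,"ay":0,"az":2.6},{"gripper":1,"dx":412,"dy":89,"dz":0,"ax":0,"ay":0,"az":2.7},{"gripper":1,"dx":424,"dy":91,"dz":0,"ax":0,"ay":0,"az":2.8},{"gripper":1,"dx":428,"dy":92,"dz":0,"ax":0,"ay":0,"az":2.8},{"gripper":1,"dx":428,"dy":92,"dz":0,"ax":0,"ay":0,"az":2.8},{"gripper":1,"dx":428,"dy":92,"dz":0,"ax":0,"ay":0,"az":2.8}]'
python3 - <<'E'
from h import *
a=ctrl.get_image("scene");save("scene8",a["image"],(290,180,440,320),4);np.save("s8.npy",a,allow_pickle=True)
b=ctrl.get_image("side");save("side8",b["image"],(180,110,290,230),5);np.save("b8.npy",b,allow_pickle=True)
w=ctrl.get_image("wrist");save("wrist8",w["image"],(170,100,380,250),3.8);np.save("w8.npy",w,allow_pickle=True)
s=ctrl.state();print(s["tcp_pos"],s["tool_rot"],s["joints"])
E
```

```text
time: 19.0
tcp_pos: [0.5173, 0.2379, 0.1987]
tool_rot: [0.0, 0.652, 0.758, -0.0]
contact_force: [0.5, 0.1, -5.5]
gripper_width: 0.0134
[0.51734676 0.23788398 0.19879846] [ 4.16754562e-05  6.52081497e-01  7.58148876e-01 -4.62817647e-05] [ 2.25349459e-01  4.42138422e-01  1.41942843e+00 -1.27358246e-04
  1.28005087e+00 -1.49555327e+00]
```

View pics/scene8.png

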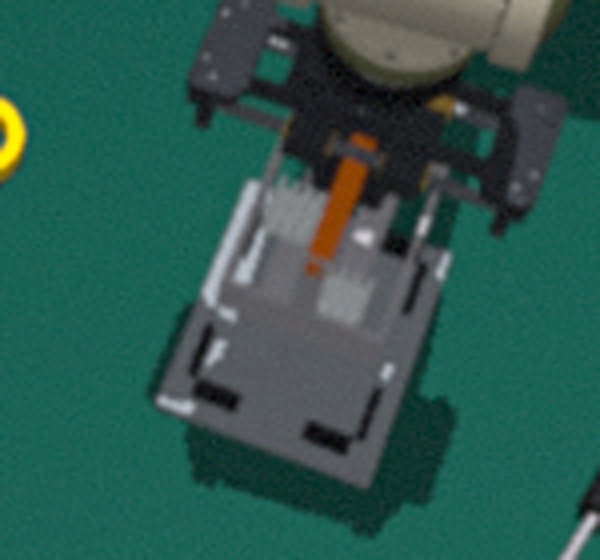

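View pics/side8.png

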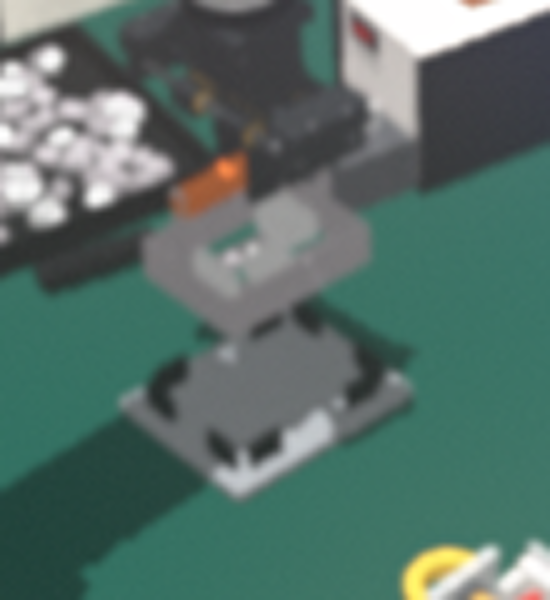

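View pics/wrist8.png

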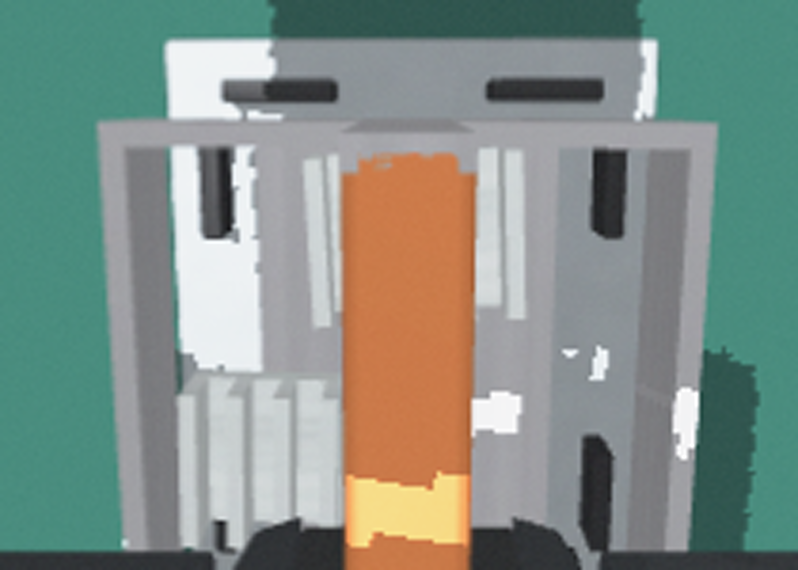

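```bash
python3 - <<'E'
from h import *
from scipy.spatial.transform import Rotation as R
w=np.load("w8.npy",allow_pickle=True).item();s=ctrl.state()
q=s["tool_rot"];T=R.from_quat(np.r_[q[1:],q[0]])
z0=s["tcp_pos"][2]-.129+.060
for nm,c,z in [("nest L (-70,-85)",(165,40),.01),("nest R (70,-85)",(657,40),.01),("sieve L (-48.5,-64)",(97,124),z0+.032),("sieve R",(717,124),z0+.032),("barL",(343,180),z0+.098),("barR",(475,180),z0+.098)]:
    P=onz(w,uncrop(c,3.8,(170,100)),z);print(nm,(T.inv().apply(P-s["tcp_pos"])*1e3).round(1))
x=T.as_matrix()[:,0];print(np.degrees(np.arctan2(x[1],x[0])))
# side/scene check of nest corners
a=np.load("s8.npy",allow_pickle=True).item();b=np.load("b8.npy",allow_pickle=True).item()
N=np.array([.5179,.2379]);c,sn=np.cos(.151),np.sin(.151)
def W(px,py):return np.array([N[0]+c*px-sn*py,N[1]+sn*px+c*py,.01])
for nm,p,uv,k,o,px in [("scene far-right",a,(373,488),4,(290,180),(.085,.07)),("scene far-left",a,(155,402),4,(290,180),(.085,-.07)),("scene near r",a,(450,258),4,(290,180),(-.085,.07)),
   ("side left",b,(122,402),5,(180,110),(-.085,.07)),("side right",b,(412,385),5,(180,110),(.085,-.07)),("side bottom",b,(240,492),5,(180,110),(-.085,-.07))]:
    P=onz(p,uncrop(uv,k,o),.01);print(nm,((P-W(*px))*1e3).round(1)[:2])
E
```

```text
nest L (-70,-85) [-69.8 -83.3 188.8]
nest R (70,-85) [ 68.8 -83.4 188.8]
sieve L (-48.5,-64) [-50.  -62.8  37. ]
sieve R [ 47.1 -62.9  37. ]
barL [ -7.8 -58.3 -29. ]
barR [  5.5 -58.3 -29. ]
98.60255531560055
scene far-right [0.9 4.1]
scene far-left [0.9 1.2]
scene near r [4.8 0.9]
side left [-0.9 -2.6]
side right [-2.1  3.2]
side bottom [0.7 2.2]
```

```bash
python3 -m inch '[{"gripper":1,"dx":1,"dy":0.5,"dz":5,"ax":0,"ay":0,"az":0},{"gripper":1,"dx":1,"dy":0.5,"dz":16,"ax":0,"ay":0,"az":0},{"gripper":1,"dx":1,"dy":0.5,"dz":30,"ax":0,"ay":0,"az":0},{"gripper":1,"dx":1,"dy":0.5,"dz":46,"ax":0,"ay":0,"az":0},{"gripper":1,"dx":1,"dy":0.5,"dz":62,"ax":0,"ay":0,"az":0},{"gripper":1,"dx":1,"dy":0.5,"dz":76,"ax":0,"ay":0,"az":0},{"gripper":1,"dx":1,"dy":0.5,"dz":86,"ax":0,"ay":0,"az":0},{"gripper":1,"dx":1,"dy":0.5,"dz":93,"ax":0,"ay":0,"az":0},{"gripper":1,"dx":1,"dy":0.5,"dz":98,"ax":0,"ay":0,"az":0},{"gripper":1,"dx":1,"dy":0.5,"dz":102,"ax":0,"ay":0,"az":0},{"gripper":1,"dx":1,"dy":0.5,"dz":105,"ax":0,"ay":0,"az":0},{"gripper":1,"dx":1,"dy":0.5,"dz":105,"ax":0,"ay":0,"az":0},{"gripper":1,"dx":1,"dy":0.5,"dz":105,"ax":0,"ay":0,"az":0}]'
python3 - <<'E'
from h import *
s=ctrl.state();print(s["contact_force"],s["wrist_torque"],s["tcp_pos"])
a=ctrl.get_image("scene");save("scene9",a["image"],(290,180,440,320),4)
b=ctrl.get_image("side");save("side9",b["image"],(180,110,290,230),5)
E
```

```text
time: 20.45
tcp_pos: [0.5177, 0.2397, 0.094]
tool_rot: [0.0, 0.652, 0.759, 0.0]
contact_force: [0.5, 1.1, -3.9]
gripper_width: 0.0135
[ 0.5372054   1.07018163 -3.91169815] [ 0.01797116  0.02892461 -0.01369926] [0.51770737 0.2397001  0.09398628]
```

View pics/scene9.png

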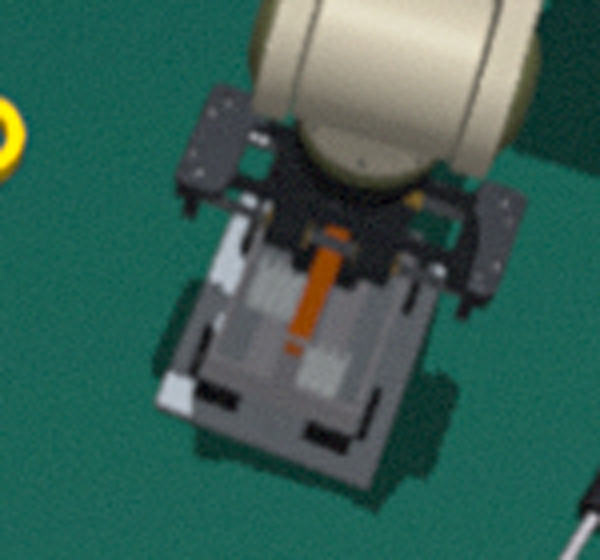

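View pics/side9.png

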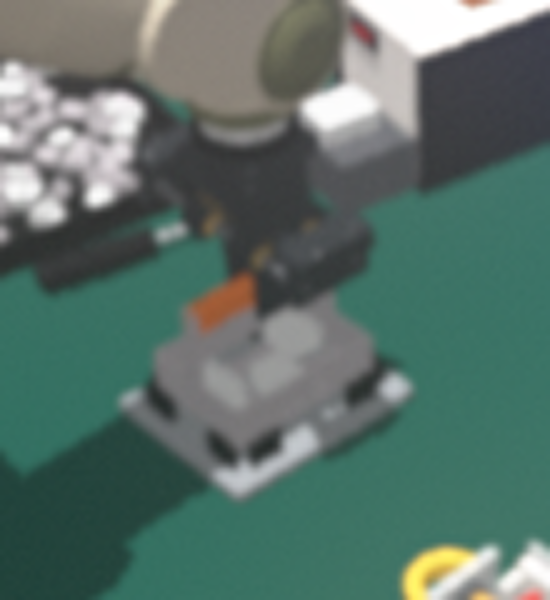

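```bash
python3 -m inch '[{"gripper":1,"dx":0,"dy":0,"dz":3,"ax":0,"ay":0,"az":0},{"gripper":1,"dx":0,"dy":0,"dz":6,"ax":0,"ay":0,"az":0},{"gripper":1,"dx":0,"dy":0,"dz":9,"ax":0,"ay":0,"az":0},{"gripper":1,"dx":0,"dy":0,"dz":11,"ax":0,"ay":0,"az":0},{"gripper":1,"dx":0,"dy":0,"dz":13,"ax":0,"ay":0,"az":0},{"gripper":1,"dx":0,"dy":0,"dz":14,"ax":0,"ay":0,"az":0},{"gripper":1,"dx":0,"dy":0,"dz":14,"ax":0,"ay":0,"az":0}]'; python3 f.py
python3 -m inch '[{"gripper":1,"dx":0,"dy":0,"dz":0.5,"ax":0,"ay":0,"az":0},{"gripper":1,"dx":0,"dy":0,"dz":1,"ax":0,"ay":0,"az":0},{"gripper":1,"dx":0,"dy":0,"dz":1,"ax":0,"ay":0,"az":0}]'; python3 f.py
```

```text
time: 21.25
tcp_pos: [0.5175, 0.2397, 0.0796]
tool_rot: [-0.0, 0.652, 0.759, -0.0]
contact_force: [0.7, -0.8, -5.1]
gripper_width: 0.0133
y 428.3 x 92.7 Fy -0.9 F [ 0.7 -0.8 -5.1] M [ 0.02 -0.01 -0.01]
dq [-0. -0. -0.  0.  0. -0.] t 21.25
time: 21.55
tcp_pos: [0.5176, 0.2397, 0.0788]
tool_rot: [0.0, 0.652, 0.758, 0.0]
contact_force: [0.1, -0.3, -4.7]
gripper_width: 0.0135
y 428.3 x 92.8 Fy -0.33 F [ 0.1 -0.3 -4.7] M [ 0.01 -0.03  0.02]
dq [-0.  0. -0. -0.  0.  0.] t 21.55
```

Still carrying the weight; a little lower until contact.

```bash
python3 -m inch '[{"gripper":1,"dx":0,"dy":0,"dz":0.5,"ax":0,"ay":0,"az":0},{"gripper":1,"dx":0,"dy":0,"dz":1,"ax":0,"ay":0,"az":0},{"gripper":1,"dx":0,"dy":0,"dz":1,"ax":0,"ay":0,"az":0}]'; python3 f.py
python3 -m inch '[{"gripper":1,"dx":0,"dy":0,"dz":0.5,"ax":0,"ay":0,"az":0},{"gripper":1,"dx":0,"dy":0,"dz":1,"ax":0,"ay":0,"az":0},{"gripper":1,"dx":0,"dy":0,"dz":1,"ax":0,"ay":0,"az":0}]'; python3 f.py
```

```text
time: 21.85
tcp_pos: [0.5176, 0.2396, 0.0787]
tool_rot: [0.0, 0.652, 0.759, 0.0]
contact_force: [-4.8, -2.7, 4.3]
gripper_width: 0.0135
y 428.2 x 92.8 Fy -1.66 F [-4.8 -2.7  4.3] M [-0.38  0.69 -0.03]
dq [-0. -0.  0.  0. -0.  0.] t 21.85
time: 22.15
tcp_pos: [0.5177, 0.2396, 0.0786]
tool_rot: [0.0, 0.652, 0.759, 0.0]
contact_force: [-8.4, -3.5, 14.8]
gripper_width: 0.0133
y 428.2 x 92.9 Fy -1.73 F [-8.4 -3.5 14.8] M [-0.5   1.23  0.03]
dq [ 0. -0.  0.  0.  0.  0.] t 22.15
```

```bash
python3 -m inch '[{"gripper":1,"dx":0,"dy":0,"dz":-1,"ax":0,"ay":0,"az":0},{"gripper":1,"dx":0,"dy":0,"dz":-1.5,"ax":0,"ay":0,"az":0},{"gripper":0.4,"dx":0,"dy":0,"dz":-1.5,"ax":0,"ay":0,"az":0},{"gripper":0.4,"dx":0,"dy":0,"dz":-1.5,"ax":0,"ay":0,"az":0},{"gripper":0.4,"dx":0,"dy":0,"dz":-1.5,"ax":0,"ay":0,"az":0},{"gripper":0.4,"dx":0,"dy":0,"dz":-1.5,"ax":0,"ay":0,"az":0},{"gripper":0.4,"dx":0,"dy":0,"dz":-1.5,"ax":0,"ay":0,"az":0},{"gripper":0.4,"dx":0,"dy":0,"dz":-1.5,"ax":0,"ay":0,"az":0}]'; python3 f.py
```

```text
time: 22.95
tcp_pos: [0.5176, 0.2397, 0.0782]
tool_rot: [-0.0, 0.652, 0.759, 0.0]
contact_force: [-1.2, 0.1, -0.3]
gripper_width: 0.0527
y 428.3 x 92.8 Fy 0.37 F [-1.2  0.1 -0.3] M [ 0.01 -0.02  0.03]
dq [-0.  0.  0. -0.  0.  0.] t 22.95
```

```bash
python3 -m inch '[{"gripper":0.4,"dx":0,"dy":0,"dz":-10,"ax":0,"ay":0,"az":0},{"gripper":0.4,"dx":0,"dy":0,"dz":-30,"ax":0,"ay":0,"az":0},{"gripper":0.4,"dx":0,"dy":0,"dz":-60,"ax":0,"ay":0,"az":0},{"gripper":0.4,"dx":0,"dy":0,"dz":-100,"ax":0,"ay":0,"az":0},{"gripper":0.4,"dx":0,"dy":-10,"dz":-140,"ax":0,"ay":0,"az":0},{"gripper":0.4,"dx":0,"dy":-30,"dz":-180,"ax":0,"ay":0,"az":0},{"gripper":0.4,"dx":0,"dy":-60,"dz":-220,"ax":0,"ay":0,"az":0},{"gripper":0.4,"dx":0,"dy":-70,"dz":-240,"ax":0,"ay":0,"az":0},{"gripper":0.4,"dx":0,"dy":-70,"dz":-240,"ax":0,"ay":0,"az":0}]'
python3 - <<'E'
from h import *
w=ctrl.get_image("wrist");save("wrist10",w["image"],(180,120,380,270),4);np.save("w10.npy",w,allow_pickle=True)
a=ctrl.get_image("scene");save("scene10",a["image"],(150,110,430,320),2.8)
b=ctrl.get_image("side");save("side10",b["image"],(180,110,370,310),3)
E
```

```text
time: 23.85
tcp_pos: [0.4481, 0.2293, 0.3221]
tool_rot: [0.002, 0.651, 0.759, 0.003]
contact_force: [1.2, 0.5, -0.3]
gripper_width: 0.0529
```

View pics/wrist10.png

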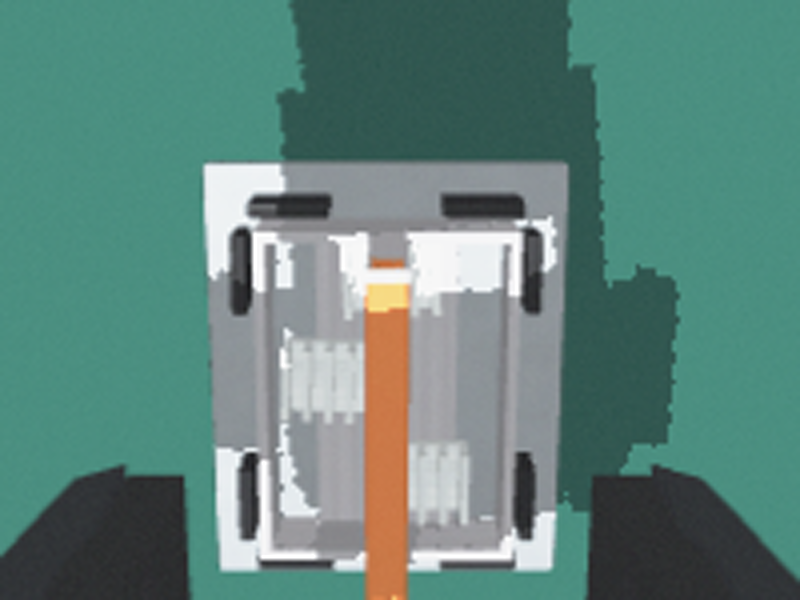

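View pics/scene10.png

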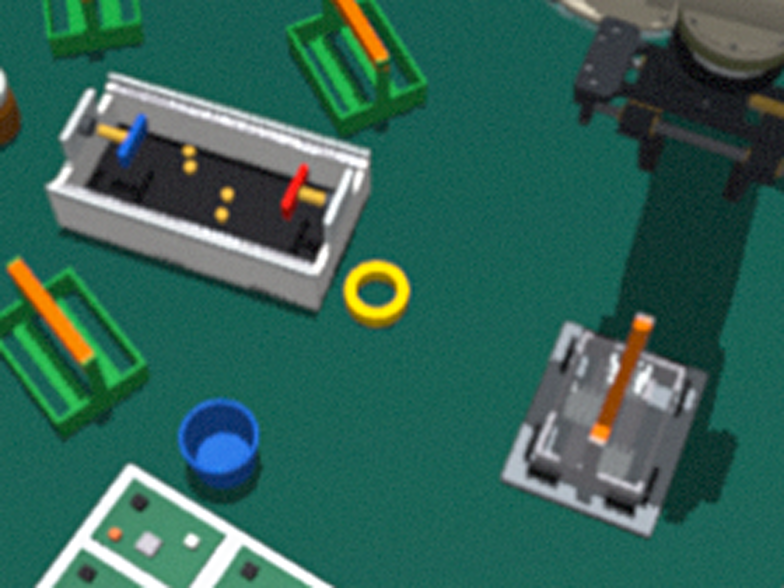

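View pics/side10.png

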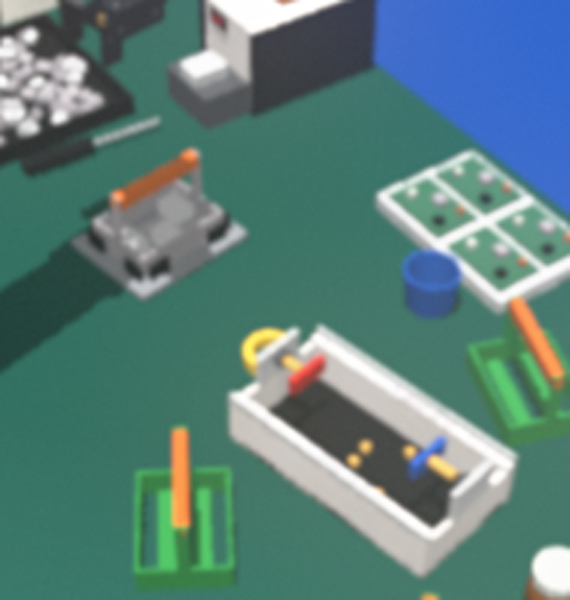

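```bash
python3 - <<'E'
from h import *
a=ctrl.get_image("scene");b=ctrl.get_image("side")
u=np.array([-.2006,.9797]);c=np.array([.5126156,-.1985]);n=np.array([u[1],-u[0]])
bb=lambda P:(np.array([(P[:2]-c)@n,(P[:2]-c)@u])*1e3).round(0)
for q in [(189,151),(190,167),(228,194),(222,214)]: print("scene",bb(onz(a,uncrop(q,2.8,(150,110)),.012)))
for q in [(353,460),(366,447),(410,452),(378,490)]: print("side",bb(onz(b,uncrop(q,3,(180,110)),.012)))
w=np.load("w10.npy",allow_pickle=True).item()
uv=uncrop([(204,164),(568,164),(553,570),(221,570)],4,(180,120)); P=[onz(w,x,.01) for x in uv]
S=[onz(w,x,.042) for x in uncrop([(253,229),(523,229),(513,557),(262,557)],4,(180,120))]
print("nest",np.mean(P,0),"sieve",np.mean(S,0),[np.linalg.norm(S[i]-S[i-1]).round(4) for i in range(4)])
d=lambda A:np.degrees(np.arctan2(*((A[2]+A[3]-A[0]-A[1])[1::-1])));print(d(P),d(S))
print([(round(x["conf"],2),x["at"]) for x in ctrl.search_frame(a,"sink0_center")])
E
```

```text
scene [-45. -45.]
scene [-28. -36.]
scene [-12.  12.]
scene [11. 15.]
side [-14.  13.]
side [ 9. 15.]
side [ 36. -24.]
side [-26. -33.]
nest [0.51811193 0.23782289 0.01      ] sieve [0.5172867  0.23822919 0.042     ] [np.float64(0.128), np.float64(0.0967), np.float64(0.128), np.float64(0.097)]
8.82225860899979 8.61872747311931
[(0.38, [373.4, 244.6])]
```

```bash
python3 -c "
from cell import ctrl
print(ctrl.close_job())"
```

```text
the job is handed in; nothing more can be done
None
```

I shook all five spacers into the bin. The sieve, with the three heat sinks still in it, is standing in the nest plate and released. I handed the job in at about 24 s; the hand-in gives no verdict.

**Shaking:** I felt for both buffers slowly first, then ran five brisk round trips red to blue, and finished with one slow press on each. Measured press forces were 6.6 N at red and 6.9 N at blue on that last pair. The highest reading was 7.4 N (blue, while feeling). These are readings taken at the end of each move, so the peaks during the brisk strokes were not recorded.

**Last checks:**
- **Spacers:** the scene and side pictures together show five separate spots on the bin floor, three of them seen by both cameras. No single camera sees all five.
- **Sieve position:** its centre is about 1 mm from the nest's centre and it is turned 0.2° from the nest.
- **Height and level:** I pressed it onto the plate until I felt contact, but did not measure its tilt separately.
- **Heat sinks:** two are plainly visible in the sieve. The third shows only as fins either side of the bar, under glare. The network reported just one spot for them, at low confidence (0.38).
- **Bystanders:** the cup, tape and screwdriver look where they were in the pictures. The jar shows only at the edge of the last view, and I did not measure any of them.

**Disagreements:** the scene and side cameras put the nest's corners up to about 5 mm away from the wrist camera, so I placed the sieve by the wrist camera. The force reading swung by a newton or two while the arm was still.

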